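Dip the culture paddle and shut it in the incubator drawer

TASK

Pick up the dip-slide (the paddle with a square handle and a flat plate), dip the end of its plate well down into the beaker for a moment, then lay it flat in the front tray of the open incubator drawer without dropping it. Then push the drawer fully home, gently, until it seats at its catch, without slamming it. Leave the beaker and the other things on the bench standing where they are.

Things in the scene. Friction and masses are not known exactly. Their poses are not given: they have to be found in the camera images.
- paddle: white dip-slide, loose, 150 mm long, about 50 g: square handle 75 long x 18 wide x 16 mm tall on its -x half (grey bands at the end), flat plate 75 x 28 x 6 mm on its +x half at mid-height (z 5 to 11 mm), tan on both faces. Origin: underside, at mid-length where handle meets plate; x along it to the plate's end, z up. Lies flat on the bench at any yaw, left or right of the incubator
- paddle_tip (a point): middle of the free end of the dip-slide's plate, 75 mm from the origin along +x, 8 mm up
- paddle_grip (a point): point in the handle near the balance point: 18 mm from the origin along -x, 8 mm up
- beaker: loose open round steel beaker, outer radius 45 mm at the rim, slightly narrower at the foot, 60 mm tall, wall 4 mm, 250 g. Origin: centre of its underside. On the other side of the incubator from the dip-slide
- beaker_rim (a point): centre of the beaker's mouth, at rim height, 60 mm above its underside
- incubator: fixed bench incubator, white shell 220 deep (x) x 220 wide (y) x 135 mm tall; its front looks along its own -x, roughly to the robot. Origin: centre of its underside; the closed drawer's front lies at x = -110 mm. Upper part: the drawer; the lower grey panel with dark display (z 2 to 64 mm) is fixed
- drawer (a joint): how far the drawer stands open, m: 0 fully home, at most 0.135; starts 0.095 to 0.125. It slides along the incubator's x with about 1.2 N friction; over the last 20 mm a sprung catch resists with about 5 N and, once passed at about 9 mm, draws the drawer home to 0 and holds it there
- tray (a point): floor centre of the drawer's front tray, the bay just behind the drawer's front; axes as the incubator's; moves with the drawer. Inside 75 mm (x) x 178 mm (y), floor 75 mm and wall tops 115 mm above the bench (walls 6 mm thick, divider 5 mm); all of it is outside the shell at the start. The dip-slide fits along y. Behind the divider: a bay with clear dishes
- front (a point): outer face centre of the drawer's front panel, which looks along -x; moves with the drawer. The panel is a flush plate 15 mm thick, 214 mm wide (y), 64 mm tall, from 66.5 to 130.5 mm above the bench; the dark strip on it is flush, no handle protrudes
- bottle: amber reagent bottle, loose, radius 30 mm, 140 mm tall, 350 g; origin: centre of its underside. Leave alone
- slide_box: grey closed slide box, loose, 85 (x) x 140 (y) x 36 mm tall, 450 g; origin: centre of its underside. Leave alone
- dish_stack: stack of four white dishes (one piece), loose, radius 43 mm, 60 mm tall, 200 g; origin: centre of its underside. Leave alone
Mind the look-alikes: they are no part of the job. Several things have the shape of the paddle; the one meant has the colours described above.

How it is judged:
By the outcome, as a careful person would: the job done as asked, in the order asked, and still so for the second after the job is handed in, with the robot touching nothing.
It also fails if it takes over 59 s, if anything falls off the work surface, if the arm or the gripper's body presses on something with over 40 N, if the wrist force passes 120 N, or if a joint passes its speed limit or range.

ROBOT

A 6-joint arm with a two-finger parallel gripper is mounted at the origin on the work surface. World frame = base frame: x ahead of the robot, y to its left, z up, the work surface at z = 0. Lengths are in m, angles in rad, forces in N, time in s.
With the tool pointing down it reaches from about 0.3 to 0.775 m from the base axis. Payload 14.6 kg.
Tool frame: the origin (TCP) lies at the very end of the fingers, on their centre line; the grasp point (between the pads) lies 19 mm behind it; z points along the fingers, y is the line along which they close (so a half turn about z gives the same grasp; the last joint's range is limited). The gripper opens to 94 mm and grips with 3 to 60 N. Pads are 16 mm wide; open, the fingers measure 119 mm over their backs; the gripper's body (75 mm by 177 mm) begins 78 mm behind the grasp point.
Start: joints at [-1.402, 0.3, 1.521, -0, 1.321, -0.067], TCP at [0.128, -0.535, 0.175] pointing down, gripper open.
Joint ranges: [-3.03, 3.03], [-0.79, 2.21], [0.23, 2.52], [-1.04, 4.18], [0, 3.07], [-2.55, 2.55]. Speed limits (rad/s): [2.22, 2.22, 2.57, 3.14, 3.14, 3.14].

INTERFACE

Orientations are given as a 3x3 rotation matrix whose columns are the frame's x, y, z axes.
In Python, from rig import sense, vision, finish_job gives the robot as it stands.
- The arm moves only by the tool apply_moves, never from a script. Its argument "commands" is a list of rows, each a list of 3 entries, a list of its own where there are three numbers: the turn, a rotation vector about the tool's x, y, z each as a share of 0.5 rad, from -1 to 1, then the shift along the tool's x, y, z each as a share of 50 cm, from -1 to 1, then the closure, from -1 (fully open) to 1 (shut). In form: [[[ax, ay, az], [dx, dy, dz], fingers], ...]. A call has 1 to 10 rows; each row is the pose to reach, as a shift and turn from the pose commanded when the call began, along the tool's axes at that moment; what a row does not reach only later rows make up. A row lasts 1/12 s, in which the tool goes at most 41.7 mm and 7.16 degrees, less where a joint would pass 70% of its speed; a pose out of reach is approached as far as the arm can. A call with a number of a shift or a turn outside -1 to 1 is refused whole. A call with a gripper value outside its range is refused whole. The fingers move at their own pace and stop on an object; "newtons" is the grip in N (left out, the last holds). Time passes only in rows, so rows that repeat a pose let the fingers close. It gives the time, the measured TCP pose, the force, the opening and the grip force at its end, in the units of the state.
- sense(): the state, without advancing time (a new reading comes with each control period).
- vision.get_image(name): name is "scene" or "side" or "wrist"; returns a dict with "pixels" (400x640x3 uint8, blue, green, red), "intrinsics" (3x3 intrinsics, pixels), "rvec" (rotation vector, rad) and "tvec" (3), from world to camera coordinates, as OpenCV has them. Camera axes: x right, y down, z forward; pixel columns grow to the right and rows downward; lengths in m; the calibration is good to about 2 mm. A picture is of the moment at which its call begins. There is no depth.
- finish_job(): hands the job in; it is judged then, once.
The state is a dict: "time": time; "qpos": joint angles; "joint_vel": joint speeds; "tau": joint torques, N m; "position": TCP position; "tool_rot": TCP orientation; "ft_force": force on the tool from outside, world axes, zero at the start; "ft_torque": the same for the moment, N m; "finger_gap": finger opening in m; "finger_force": force on a finger pad.
Only numpy, scipy, OpenCV 4.12 (cv2) and the standard library are available. Lean on these libraries where they do the work, as an engineer would, in place of code of your own. Each camera call takes 0.05 s, during which the arm holds its last target. There are 200 camera calls.

## Working session

There is one attempt and no reset: what is moved stays moved. The work goes in short steps, Python scripts to look and compute and a tool call to move; the robot and the scene stay as the last step left them, time stands still between calls to the robot, and variables do not carry over. Pictures are saved under pics/ and viewed, at most 10 in all, crops included, and the job is handed in when it is done.

Besides the shell and the picture viewer there is one more tool, called after "Request:" as name(argument=value, ...), one argument or row to a line, values as JSON. apply_moves: Moves the arm, as the interface text tells. Its arguments: {"type":"object","properties":{"commands":{"type":"array","items":{"type":"array"}},"newtons":{"type":"number"}},"required":["commands"]}

```bash
mkdir -p pics; ls
cat > h.py <<'E'
import numpy as np, cv2, pickle
from rig import sense, vision
def shot(name,tag):
    d=vision.get_image(name); cv2.imwrite(f'pics/{tag}.png',d['pixels']); pickle.dump(d,open(f'pics/{tag}.pkl','wb')); return d
def load(tag): return pickle.load(open(f'pics/{tag}.pkl','rb'))
def cam(d):
    R,_=cv2.Rodrigues(np.array(d['rvec'],float)); t=np.array(d['tvec'],float).reshape(3); return np.array(d['intrinsics']),R,t
def ray(d,uv):
    K,R,t=cam(d); v=R.T@np.linalg.solve(K,[uv[0],uv[1],1.]); return -R.T@t, v/np.linalg.norm(v)
def onz(d,uv,z):
    c,v=ray(d,uv); return c+v*(z-c[2])/v[2]
def tri(obs):
    A=np.zeros((3,3));b=np.zeros(3)
    for d,uv in obs:
        c,v=ray(d,uv);P=np.eye(3)-np.outer(v,v);A+=P;b+=P@c
    X=np.linalg.solve(A,b); return X,[np.round(proj(d,X)-uv,1) for d,uv in obs]
def proj(d,X):
    K,R,t=cam(d);p=K@(R@np.array(X)+t);return p[:2]/p[2]
E
python3 - <<'E'
from h import *
s=sense();print({k:np.round(v,3).tolist() for k,v in s.items()})
for n in('scene','side','wrist'):
    d=shot(n,n+'0');K,R,t=cam(d);print(n,np.round(-R.T@t,3),np.round(R[2],2),K[0,0])
E
```

```text
pics
{'time': 0.0, 'qpos': [-1.402, 0.3, 1.522, 0.0, 1.321, -0.067], 'joint_vel': [-0.001, -0.003, 0.001, -0.0, 0.001, -0.0], 'tau': [-0.0, -53.181, -35.274, 0.071, 0.024, -0.0], 'position': [0.128, -0.535, 0.175], 'tool_rot': [[0.972, 0.234, -0.0], [0.234, -0.972, 0.001], [0.0, -0.001, -1.0]], 'ft_force': [-0.336, -0.564, -0.665], 'ft_torque': [0.008, 0.001, 0.011], 'finger_force': 0.0, 'finger_gap': 0.094}
scene [1.302 0.115 1.182] [-0.59 -0.1  -0.8 ] 444.9932274117027
side [-0.046  0.784  0.876] [ 0.45 -0.63 -0.64] 384.5052782722138
wrist [ 0.199 -0.517  0.383] [-0.24 -0.06 -0.97] 341.6798292713792
```

View pics/scene0.png

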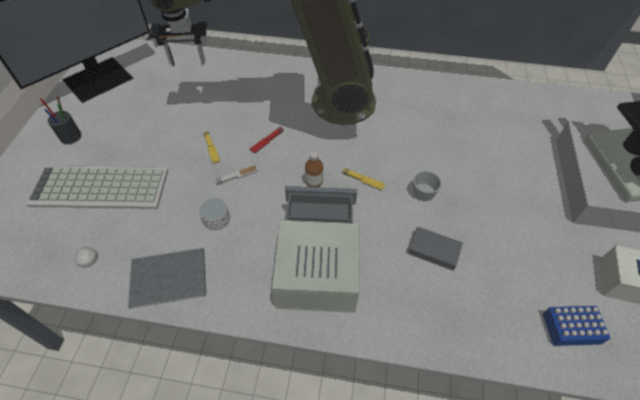

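View pics/side0.png

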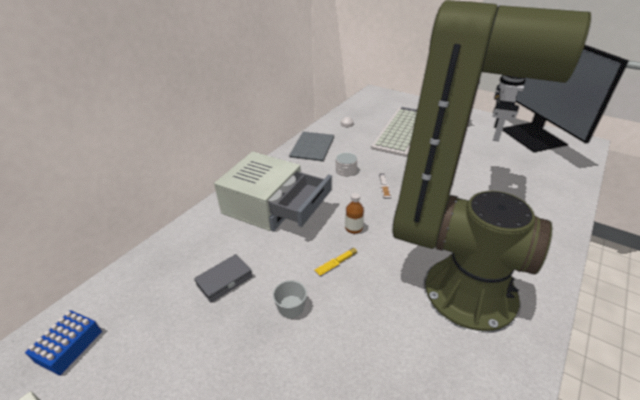

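The scene view shows the white and tan paddle at about (237,175), beaker (425,185), open drawer (320,205), bottle (315,170), and yellow and red decoys. The side view shows the paddle at (385,187) and the beaker at (290,298). I'll enlarge both.

Run:
```python
from h import *
a=load('scene0')['pixels'][135:315,195:455]
a=cv2.resize(a,None,fx=3,fy=3,interpolation=cv2.INTER_CUBIC);cv2.imwrite('pics/c1.png',a)
b=load('side0')['pixels'][145:325,200:420]
cv2.imwrite('pics/c2.png',cv2.resize(b,None,fx=3.3,fy=3.3,interpolation=cv2.INTER_CUBIC))
print(a.shape)
```

```text
(540, 780, 3)
```

View pics/c1.png

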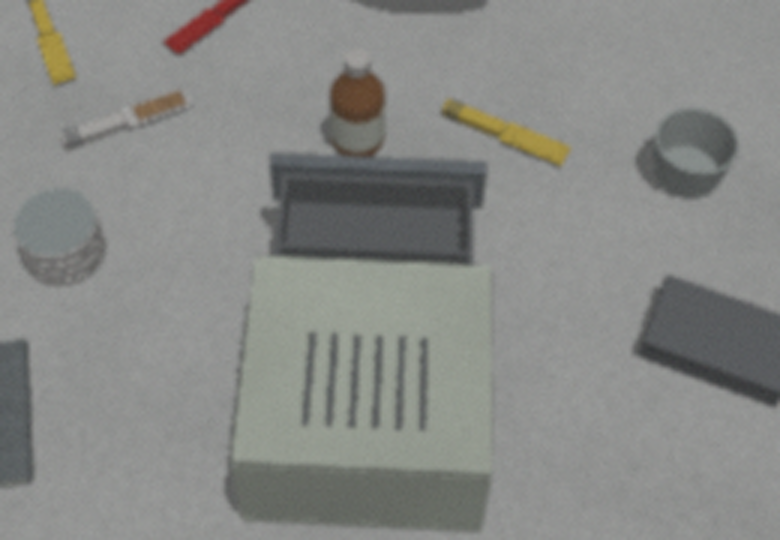

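View pics/c2.png

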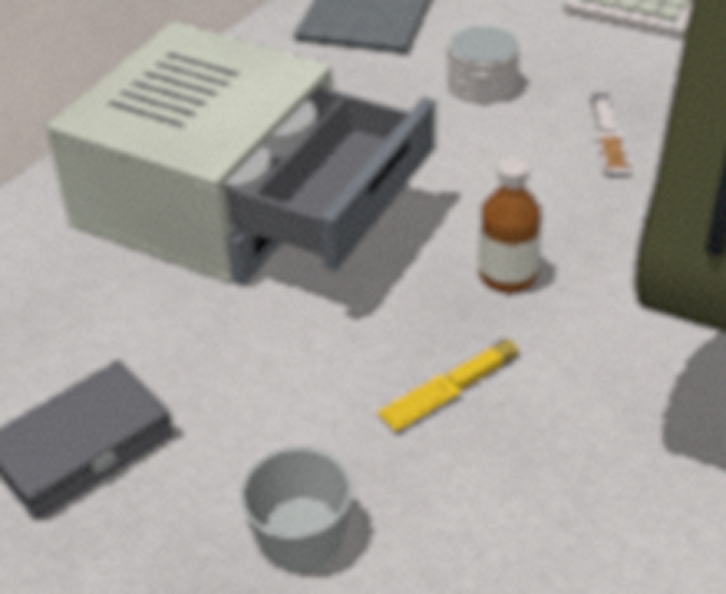

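Crop 1 shows the paddle's handle end at (70,136), joint (131,118) and tip (184,100), the beaker rim centred at (697,143), and the panel top edge from (272,155) to (488,163). Crop 2 shows the handle end at (600,96), tip (617,172) and rim centre (298,497).

```bash
cat >> h.py <<'E'
def c1(x,y): return np.array([195+(x+.5)/3-.5,135+(y+.5)/3-.5])
def c2(x,y): return np.array([200+(x+.5)/3.3-.5,145+(y+.5)/3.3-.5])
E
python3 - <<'E'
from h import *
np.set_printoptions(precision=4,suppress=True)
S=load('scene0');D=load('side0')
for n,a,b in [('hend',(70,134),(600,96)),('joint',(131,118),(607,137)),('tip',(184,100),(617,172)),('rim',(697,143),(298,497)),('panelR',(272,155),(432,98)),('panelL',(488,163),(335,220)),('shellFR',(256,260),(331,72)),('shellFL',(494,268),(212,182)),('shellBR',(236,460),(178,25)),('shellBL',(492,472),(52,127)),('bottletop',(358,60),(513,172)),('dishtop',(58,222),(484,46))]:
    print(n,*tri([(S,c1(*a)),(D,c2(*b))]))
print('shell z.135')
for p in [(256,260),(494,268),(236,460),(492,472)]: print(onz(S,c1(*p),.135))
print('side');
for p in [(331,72),(212,182),(178,25),(52,127)]: print(onz(D,c2(*p),.135))
E
```

```text
hend [ 0.4595 -0.3592  0.0146] [array([-0., -0.]), array([-0.,  0.])]
joint [ 0.4203 -0.3015  0.0065] [array([0., 0.]), array([ 0., -0.])]
tip [ 0.3828 -0.2505  0.005 ] [array([-0.2, -0.2]), array([-0.2,  0.2])]
rim [0.385  0.3181 0.0514] [array([-0.4, -0.3]), array([-0.6,  0.3])]
panelR [ 0.534  -0.109   0.1302] [array([-0.3, -0.3]), array([-0.3,  0.2])]
panelL [0.5053 0.1006 0.1284] [array([-0.8, -0.8]), array([-0.9,  0.6])]
shellFR [ 0.654  -0.0986  0.1251] [array([-0.1, -0.1]), array([-0.1,  0.1])]
shellFL [0.6307 0.1216 0.1337] [array([-0.3, -0.3]), array([-0.3,  0.2])]
shellBR [ 0.8522 -0.0746  0.128 ] [array([-1. , -1.1]), array([-0.9,  0.5])]
shellBL [0.8281 0.1403 0.1297] [array([-1.1, -0.9]), array([-1. ,  0.4])]
bottletop [ 0.4012 -0.0452  0.1337] [array([-0.1, -0.1]), array([-0.1,  0.1])]
dishtop [ 0.5989 -0.3226  0.0547] [array([-0.3, -0.4]), array([-0.3,  0.2])]
shell z.135
[ 0.6604 -0.0962  0.135 ]
[0.6323 0.1225 0.135 ]
[ 0.8575 -0.0701  0.135 ]
[0.8324 0.1431 0.135 ]
side
[ 0.6448 -0.0874  0.135 ]
[0.6292 0.1215 0.135 ]
[ 0.8435 -0.0709  0.135 ]
[0.8211 0.1414 0.135 ]
```

```bash
cat >> h.py <<'E'
from scipy.spatial.transform import Rotation as Ro
def Rt(yaw,tilt=0):
    "tool x at yaw (world), tool z down, then tool x dipped down by tilt"
    x=np.array([np.cos(yaw),np.sin(yaw),0]);z=np.array([0,0,-1.]);y=np.cross(z,x)
    return np.c_[np.cos(tilt)*x+np.sin(tilt)*z, y, np.cos(tilt)*z-np.sin(tilt)*x]
def plan(p,R):
    "units for apply_moves; first call's turn + shift toward the target"
    s=sense();R0=np.array(s['tool_rot']);rv=Ro.from_matrix(R0.T@R).as_rotvec()
    d=R0.T@(np.array(p)-s['position'])
    print('turn total',np.round(rv/.5,3),'shift',np.round(d/.5,4),'t',round(s['time'],2))
E
python3 - <<'E'
from h import *
from scipy.optimize import least_squares
S=load('scene0');D=load('side0')
a=np.linspace(0,2*np.pi,400)
def ext(d,c):
    P=np.array([proj(d,[c[0]+.045*np.cos(t),c[1]+.045*np.sin(t),c[2]]) for t in a]);return [P[:,0].min(),P[:,0].max(),P[:,1].min()]
def f(c):
    o=[c1(656,0)[0],c1(737,0)[0],c1(0,109)[1]];q=[c2(243,0)[0],c2(353,0)[0],c2(0,450)[1]]
    return np.array(ext(S,c))-o, np.array(ext(D,c))-q
r=least_squares(lambda c:np.r_[f(c)],[.385,.318,.06]);print('rim free z',r.x,r.fun)
plan([.466,-.369,.22],Rt(np.radians(125)))
E
```

```text
rim free z [0.3844901  0.31729574 0.05360558] [-1.04330154  0.35150677 -0.49695626 -0.78365428  0.21567122  0.3788859 ]
turn total [-1.000e-03 -2.000e-03 -3.892e+00] shift [ 0.7338 -0.1643 -0.0898] t 0.15
```

Request:
apply_moves(
  commands=[
    [[0,0,-1],[0.734,-0.164,-0.09],-1],
    [[0,0,-1],[0.734,-0.164,-0.09],-1],
    [[0,0,-1],[0.734,-0.164,-0.09],-1],
    [[0,0,-1],[0.734,-0.164,-0.09],-1],
    [[0,0,-1],[0.734,-0.164,-0.09],-1],
    [[0,0,-1],[0.734,-0.164,-0.09],-1],
    [[0,0,-1],[0.734,-0.164,-0.09],-1],
    [[0,0,-1],[0.734,-0.164,-0.09],-1],
    [[0,0,-1],[0.734,-0.164,-0.09],-1],
    [[0,0,-1],[0.734,-0.164,-0.09],-1],
  ],
)

```text
time: 0.98
position: [0.4708, -0.366, 0.2207]
tool_rot: [[0.738, 0.674, 0.001], [0.674, -0.738, 0.0], [0.001, 0.0, -1.0]]
ft_force: [-0.8, 0.9, -0.4]
finger_gap: 0.0939
finger_force: 0.0
```

Request:
apply_moves(
  commands=[
    [[0,0,-1],[0,0,0],-1],
    [[0,0,-1],[0,0,0],-1],
    [[0,0,-1],[0,0,0],-1],
    [[0,0,-1],[0,0,0],-1],
    [[0,0,-1],[0,0,0],-1],
  ],
)

```text
time: 1.4
position: [0.4659, -0.3693, 0.2201]
tool_rot: [[0.323, 0.946, -0.001], [0.946, -0.323, 0.0], [0.0, -0.001, -1.0]]
ft_force: [0.4, 0.5, -0.5]
finger_gap: 0.0941
finger_force: 0.0
```

Request:
apply_moves(
  commands=[
    [[0,0,-1],[0,0,0],-1],
    [[0,0,-1],[0,0,0],-1],
    [[0,0,-1],[0,0,0],-1],
    [[0,0,-1],[0,0,0],-1],
    [[0,0,-1],[0,0,0],-1],
  ],
)

```text
time: 1.82
position: [0.466, -0.3694, 0.2202]
tool_rot: [[-0.166, 0.986, -0.0], [0.986, 0.166, 0.0], [0.0, -0.0, -1.0]]
ft_force: [0.4, -0.2, 0.0]
finger_gap: 0.0939
finger_force: 0.0
```

Request:
apply_moves(
  commands=[
    [[0,0,-0.89],[0,0,0],-1],
    [[0,0,-0.89],[0,0,0],-1],
    [[0,0,-0.89],[0,0,0],-1],
    [[0,0,-0.89],[0,0,0],-1],
    [[0,0,-0.89],[0,0,0],-1],
    [[0,0,-0.89],[0,0,0],-1],
  ],
)

```text
time: 2.32
position: [0.4661, -0.3693, 0.2204]
tool_rot: [[-0.567, 0.824, -0.0], [0.824, 0.567, 0.0], [0.0, -0.0, -1.0]]
ft_force: [-0.3, 0.6, 0.4]
finger_gap: 0.094
finger_force: 0.0
```

Run:
```python
from h import *
s=sense();print({k:np.round(s[k],3).tolist() for k in('time','qpos','position')})
d=shot('wrist','w1');cv2.imwrite('pics/w1b.png',cv2.resize(d['pixels'],(800,500),interpolation=cv2.INTER_CUBIC))
```

```text
{'time': 2.317, 'qpos': [-0.732, 0.373, 1.321, -0.0, 1.448, -1.334], 'position': [0.466, -0.369, 0.22]}
```

View pics/w1b.png

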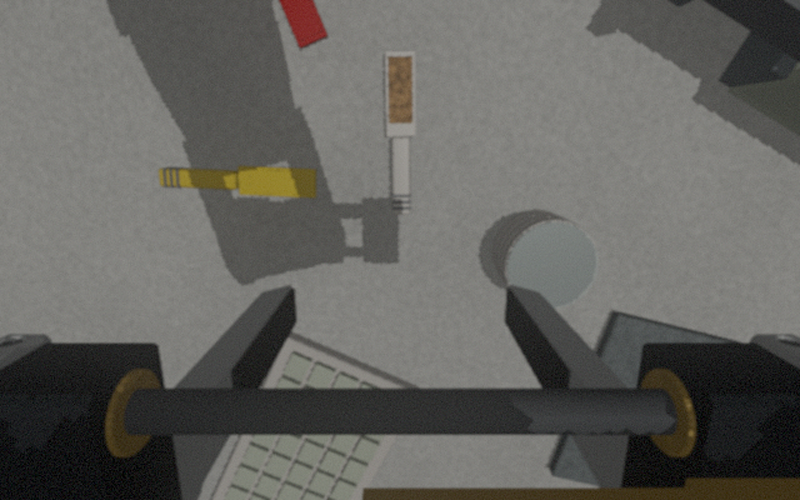

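The wrist view has the paddle upright in the frame: tip (400,52), joint (400,136), handle end (402,213). No neighbour is within the finger width, as the dish stack is to its right at (550,262).

Run:
```python
from h import *
np.set_printoptions(precision=4,suppress=True)
W=load('w1');S=load('scene0');D=load('side0')
w=lambda x,y:np.array([(x+.5)/1.25-.5,(y+.5)/1.25-.5])
tip=onz(W,w(400,52),.011);j=onz(W,w(400,136),.011);h=onz(W,w(402,213),.016)
print(tip,j,h,np.linalg.norm((tip-j)[:2]),np.linalg.norm((h-j)[:2]))
for n,a,b,c in [('h',(402,213),(68,136),(600,94)),('j',(400,136),(131,118),(607,137)),('tip',(400,52),(184,100),(617,172))]:
    print(n,*tri([(W,w(*a)),(S,c1(*b)),(D,c2(*c))]))
d=(tip-h)[:2];yaw=np.arctan2(d[1],d[0]);u=d/np.linalg.norm(d)
o=((tip+h)/2)[:2];g=o-.018*u;print('yaw',np.degrees(yaw),'len',np.linalg.norm(d),'grip',g)
plan([g[0],g[1],.10],Rt(yaw)); plan([g[0],g[1],.004],Rt(yaw))
```

```text
[ 0.3824 -0.2469  0.011 ] [ 0.4239 -0.3073  0.011 ] [ 0.4667 -0.3662  0.016 ] 0.07332932768397572 0.07279685045471665
h [ 0.4636 -0.3638  0.0142] [array([-1. , -3.3]), array([-1. ,  0.2]), array([-0.4, -0.2])]
j [ 0.4216 -0.3044  0.0051] [array([-0.2, -3.2]), array([-0.9,  0.5]), array([-0. , -0.2])]
tip [ 0.3826 -0.2483  0.0066] [array([-0.6,  2. ]), array([ 0.4, -0.5]), array([-0.4,  0.1])]
yaw 125.26324063221082 len 0.14611293535002237 grip [ 0.4349 -0.3212]
turn total [-0.    -0.    -0.025] shift [0.1146 0.0033 0.2408] t 2.37
turn total [-0.    -0.    -0.025] shift [0.1146 0.0033 0.4328] t 2.37
```

Request:
apply_moves(
  commands=[
    [[0,0,-0.025],[0.115,0.003,0.24],-1],
    [[0,0,-0.025],[0.115,0.003,0.24],-1],
    [[0,0,-0.025],[0.115,0.003,0.24],-1],
    [[0,0,-0.025],[0.115,0.003,0.3],-1],
    [[0,0,-0.025],[0.115,0.003,0.34],-1],
    [[0,0,-0.025],[0.115,0.003,0.38],-1],
    [[0,0,-0.025],[0.115,0.003,0.41],-1],
    [[0,0,-0.025],[0.115,0.003,0.43],-1],
    [[0,0,-0.025],[0.115,0.003,0.43],-1],
    [[0,0,-0.025],[0.115,0.003,0.43],-1],
  ],
  newtons=20,
)

```text
time: 3.2
position: [0.4345, -0.3214, 0.0057]
tool_rot: [[-0.581, 0.814, -0.0], [0.814, 0.581, 0.0], [0.0, -0.0, -1.0]]
ft_force: [0.2, -0.5, 0.6]
finger_gap: 0.0937
finger_force: 0.0
```

Request:
apply_moves(
  commands=[
    [[0,0,0],[0,0,0],1],
    [[0,0,0],[0,0,0],1],
    [[0,0,0],[0,0,0],1],
    [[0,0,0],[0,0,0],1],
    [[0,0,0],[0,0,0],1],
    [[0,0,0],[0,0,0],1],
    [[0,0,0],[0,0,0],1],
    [[0,0,0],[0,0,0],1],
    [[0,0,0],[0,0,0],1],
  ],
  newtons=20,
)

```text
time: 3.95
position: [0.4345, -0.3213, 0.0054]
tool_rot: [[-0.583, 0.812, -0.0], [0.812, 0.583, 0.0], [0.0, -0.0, -1.0]]
ft_force: [0.1, -1.1, 0.1]
finger_gap: 0.0375
finger_force: 0.0
```

Request:
apply_moves(
  commands=[
    [[0,0,0],[0,0,0],1],
    [[0,0,0],[0,0,0],1],
    [[0,0,0],[0,0,0],1],
    [[0,0,0],[0,0,0],1],
    [[0,0,0],[0,0,0],1],
    [[0,0,0],[0,0,0],1],
  ],
  newtons=20,
)

```text
time: 4.45
position: [0.4345, -0.3213, 0.0054]
tool_rot: [[-0.583, 0.812, -0.0], [0.812, 0.583, 0.0], [0.0, -0.0, -1.0]]
ft_force: [-0.4, 1.1, 0.3]
finger_gap: 0.0006
finger_force: 0.0
```

Request:
apply_moves(
  commands=[
    [[0,0,0],[0,0,-0.03],1],
    [[0,0,0],[0,0,-0.06],1],
    [[0,0,0],[0,0,-0.12],1],
    [[0,0,0],[0,0,-0.18],1],
    [[0,0,0],[0,0,-0.24],1],
    [[0,0,0],[0,0,-0.3],1],
    [[0,0,0],[0,0,-0.36],1],
    [[0,0,0],[0,0,-0.42],1],
    [[0,0,0],[0,0,-0.44],1],
    [[0,0,0],[0,0,-0.44],1],
  ],
)

```text
time: 5.28
position: [0.4352, -0.3219, 0.2279]
tool_rot: [[-0.583, 0.812, 0.003], [0.812, 0.583, -0.003], [-0.004, 0.001, -1.0]]
ft_force: [-0.5, -0.2, 0.3]
finger_gap: 0.0005
finger_force: 0.0
```

Run:
```python
from h import *
s=sense();print({k:np.round(s[k],3).tolist() for k in('time','qpos','position','finger_gap','finger_force')})
d=shot('wrist','w2');cv2.imwrite('pics/w2b.png',cv2.resize(d['pixels'],(800,500),interpolation=cv2.INTER_CUBIC))
b=np.arctan2(.317,.384);print(b)
plan([.28,.05,.23],Rt(b+np.pi))
```

```text
{'time': 5.283, 'qpos': [-0.705, 0.242, 1.472, 0.0, 1.423, -1.327], 'position': [0.435, -0.322, 0.228], 'finger_gap': 0.0, 'finger_force': 0.0}
0.6901098700596612
turn total [-1.000e-03  2.000e-03 -3.277e+00] shift [ 0.7838  0.1819 -0.0098] t 5.33
```

View pics/w2b.png

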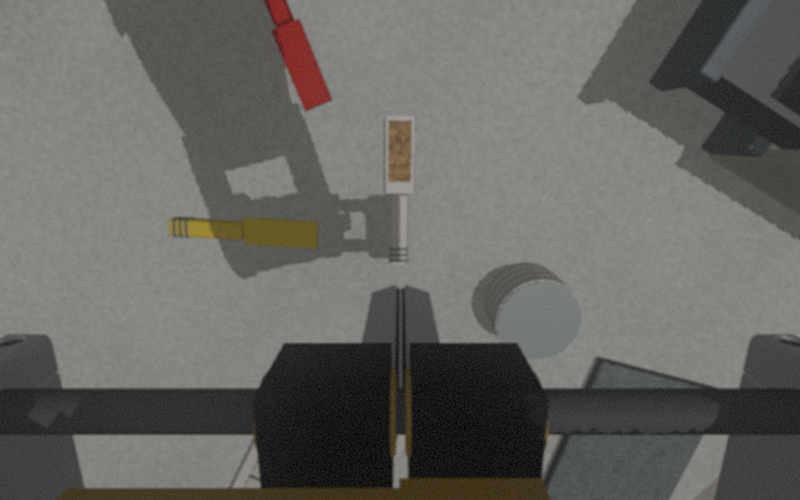

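The gripper is shut on nothing. The paddle is still lying at tip (400,117), joint (400,193), end (399,262). I'll check it against the calibration.

Run:
```python
from h import *
np.set_printoptions(precision=4,suppress=True)
W=load('w2');s=sense();W1=load('w1')
w=lambda x,y:np.array([(x+.5)/1.25-.5,(y+.5)/1.25-.5])
for y,z in((117,.011),(193,.011),(262,.016)): print(onz(W,w(400,y),z))
for d in(W,W1):
    K,R,t=cam(d);print('cam',-R.T@t,'fwd',R[2],K)
R0=np.array(s['tool_rot'])
print('tcp px x1.25',proj(W,s['position'])*1.25, 'tcp',s['position'])
for y1,y2,in((52,117),(136,193),(213,262)): print(tri([(W1,w(400,y1)),(W,w(400,y2))]))
```

```text
[ 0.3823 -0.2471  0.011 ]
[ 0.4244 -0.3059  0.011 ]
[ 0.4653 -0.3629  0.016 ]
cam [ 0.3925 -0.2614  0.4359] fwd [ 0.1487 -0.2066 -0.9671] [[341.6798   0.     320.0641]
 [  0.     341.6798 198.6768]
 [  0.       0.       1.    ]]
cam [ 0.4254 -0.3086  0.4287] fwd [ 0.1411 -0.2066 -0.9682] [[341.6798   0.     320.0641]
 [  0.     341.6798 198.6768]
 [  0.       0.       1.    ]]
tcp px x1.25 [398.3385 281.7386] tcp [ 0.4346 -0.3214  0.2255]
(array([ 0.3824, -0.2471,  0.0121]), [array([-0.1,  0. ]), array([0.1, 0. ])])
(array([ 0.4244, -0.3069,  0.0047]), [array([ 0.5, -0. ]), array([-0.5,  0. ])])
(array([ 0.4689, -0.3703, -0.0112]), [array([ 1.1, -0.1]), array([-1.,  0.])])
```

Run:
```python
from h import *
s=sense();T=[]
for n,sz in(('scene',(50,50)),('side',(50,50))):
    d=shot(n,n+'2');u,v=proj(d,s['position']);print(n,u,v)
    u0,v0=int(u)-32,int(v)-25;print(u0,v0)
    T.append(cv2.resize(d['pixels'][v0:v0+70,u0:u0+65],(390,420),interpolation=cv2.INTER_CUBIC))
a=np.hstack(T)
W=load('w2')['pixels'][85:215,255:385];W1=load('w1')['pixels'][30:180,255:385]
cv2.imwrite('pics/m2.png',a)
```

```text
scene 220.09050582804662 130.75074492883112
188 105
side 388.048392509958 130.90040591869274
356 105
```

View pics/m2.png

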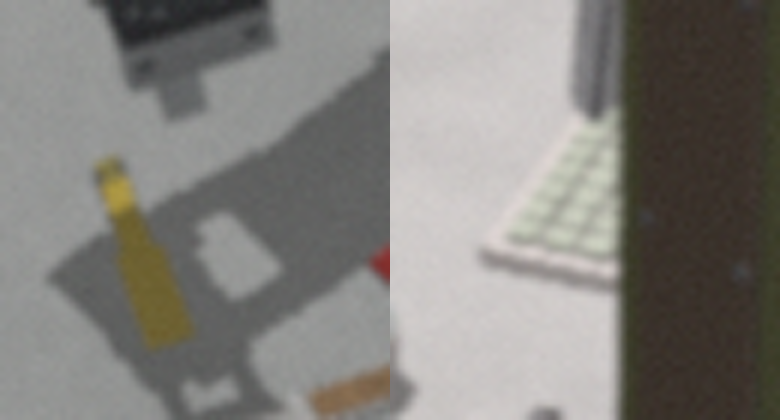

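Both crops show the fingertips about 6 px above where the reported TCP projects: scene (218.3,125), side (390.5,124.7). I'll triangulate them.

Run:
```python
from h import *
np.set_printoptions(precision=4,suppress=True)
S=load('scene2');D=load('side2');W=load('w2')
print(tri([(S,(218.2,124.8)),(D,(390.3,124.5))]),sense()['position'])
print(tri([(S,(218.2,124.8)),(D,(390.3,124.5)),(W,(320,229.6))]))
```

```text
(array([ 0.4313, -0.3249,  0.2482]), [array([-0.3, -0.4]), array([-0.3,  0.3])]) [ 0.434  -0.3209  0.2236]
(array([ 0.4317, -0.3209,  0.2492]), [array([ 0.9, -0.4]), array([-0.9,  0.5]), array([-5. ,  5.8])])
```

The real fingertips sit about 22 mm higher than reported, which explains the miss: they closed above the handle. I'll check the start images with the fingers open.

Run:
```python
from h import *
np.set_printoptions(precision=4,suppress=True,linewidth=200)
S=load('scene0');D=load('side0')
p=np.array([.128,-.535,.175]);y=np.array([.234,-.972,0])
for n,d in(('S',S),('D',D)):
    for sg in(1,-1):
        for dz in(0,.02): print(n,sg,dz,proj(d,p+sg*.053*y+[0,0,dz]))
g=cv2.cvtColor(S['pixels'],cv2.COLOR_BGR2GRAY);print(g[50:76:1,162:176:2]);print(g[50:76,196:212:2])
g=cv2.cvtColor(D['pixels'],cv2.COLOR_BGR2GRAY);print(g[112:148:1,492:516:2])
```

```text
S 1 0 [174.2607  71.7552]
S 1 0.02 [172.7758  67.0856]
S -1 0 [204.7623  70.4292]
S -1 0.02 [203.599   65.7593]
D 1 0 [493.3094 134.2644]
D 1 0.02 [494.8089 129.3139]
D -1 0 [492.4216 148.7738]
D -1 0.02 [493.9998 143.6762]
[[145 137  89  69  92 144 142]
 [145 138 101  73  72 140 144]
 [147 144 107  79  60 139 144]
 [143 143 113  85  55 132 143]
 [146 147 120  90  56 122 144]
 [149 145 133  90  59 110 146]
 [148 146 134  90  68  94 144]
 [147 147 135  99  73  82 143]
 [146 146 143 109  76  68 144]
 [147 147 145 110  80  59 139]
 [148 145 148 119  86  53 132]
 [146 147 148 134  90  59 119]
 [149 145 148 133  93  64 108]
 [146 145 147 137 102  69  99]
 [147 148 146 142 121  80  96]
 [148 148 148 148 136  97 108]
 [149 149 147 149 147 125 128]
 [147 146 151 146 149 143 143]
 [148 147 149 149 151 148 150]
 [144 149 147 149 147 148 147]
 [146 145 147 150 148 147 145]
 [144 144 147 147 149 148 147]
 [146 144 147 148 149 148 146]
 [146 147 147 147 151 149 143]
 [147 146 148 146 147 147 144]
 [147 147 150 146 145 148 147]]
[[144 103  86  98 145 148 148 145]
 [146 104  85  94 146 147 146 145]
[... 1978 characters left out ...]
115 135 187 192 155  87  29  25  26]
 [186 135 112 114 146 189 193 184 144  57  26  26]
 [183 127 112 114 159 193 191 193 179 111  45  27]
 [179 124 112 117 165 191 190 190 190 161  95  32]
 [171 121 113 122 174 191 188 189 192 188 145  65]
 [162 111 109 125 182 190 191 191 191 192 179 118]
 [165 126 119 132 185 189 192 190 189 192 193 170]
 [179 164 153 155 188 190 191 193 191 192 191 189]
 [189 184 182 180 188 188 189 191 191 191 193 190]
 [189 189 191 189 190 187 188 190 191 190 189 192]
 [188 190 190 190 189 190 188 189 190 191 192 192]
 [190 189 188 188 187 187 189 190 191 189 189 191]
 [187 183 188 187 187 184 188 188 190 191 189 190]
 [187 186 186 188 189 188 188 188 190 188 188 190]]
```

Request:
apply_moves(
  commands=[
    [[0,0,0],[0,0,0.04],-1],
    [[0,0,0],[0,0,0.08],-1],
    [[0,0,0],[0,0,0.12],-1],
    [[0,0,0],[0,0,0.16],-1],
    [[0,0,0],[0,0,0.2],-1],
    [[0,0,0],[0,0,0.24],-1],
    [[0,0,0],[0,0,0.28],-1],
    [[0,0,0],[0,0,0.32],-1],
    [[0,0,0],[0,0,0.34],-1],
    [[0,0,0],[0,0,0.36],-1],
  ],
)

```text
time: 6.27
position: [0.4337, -0.3207, 0.0434]
tool_rot: [[-0.583, 0.812, -0.002], [0.812, 0.583, 0.002], [0.003, -0.001, -1.0]]
ft_force: [0.4, 0.9, -0.2]
finger_gap: 0.0639
finger_force: 0.0
```

Request:
apply_moves(
  commands=[
    [[0,0,0],[0,0,0.02],-1],
    [[0,0,0],[0,0,0.04],-1],
    [[0,0,0],[0,0,0.06],-1],
    [[0,0,0],[0,0,0.08],-1],
    [[0,0,0],[0,0,0.09],-1],
    [[0,0,0],[0,0,0.1],-1],
    [[0,0,0],[0,0,0.106],-1],
    [[0,0,0],[0,0,0.11],-1],
    [[0,0,0],[0,0,0.11],-1],
  ],
)

```text
time: 7.02
position: [0.4345, -0.3213, -0.0097]
tool_rot: [[-0.583, 0.812, -0.0], [0.812, 0.583, 0.0], [0.0, -0.0, -1.0]]
ft_force: [0.2, 0.3, -0.3]
finger_gap: 0.0942
finger_force: 0.0
```

Run:
```python
from h import *
np.set_printoptions(precision=4,suppress=True,linewidth=200)
s=sense();print(s['position'],s['ft_force'],s['time'])
S=shot('scene','scene3');p=s['position'];y=np.array(s['tool_rot'])[:,1]
d=S
for sg in(1,-1):
    for z in(p[2],.0,.01,.02): print(sg,z,proj(d,np.r_[(p+sg*.053*y)[:2],z]))
u,v=proj(S,p);u0,v0=int(u)-40,int(v)-40
cv2.imwrite('pics/m3.png',cv2.resize(S['pixels'][v0:v0+70,u0:u0+80],(800,560)[:2] and (800,700)[:2] and (640,560),interpolation=cv2.INTER_CUBIC));print(u0,v0)
```

```text
[ 0.4345 -0.3213 -0.0097] [ 0.1863  0.3388 -0.323 ] 7.0167
1 -0.009711678542407391 [237.6303 190.7493]
1 0.0 [237.2116 189.0065]
1 0.01 [236.7757 187.1925]
1 0.02 [236.335  185.3585]
-1 -0.009711678542407391 [227.0483 168.585 ]
-1 0.0 [226.5909 166.7932]
-1 0.01 [226.115 164.929]
-1 0.02 [225.6341 163.045 ]
192 139
```

View pics/m3.png

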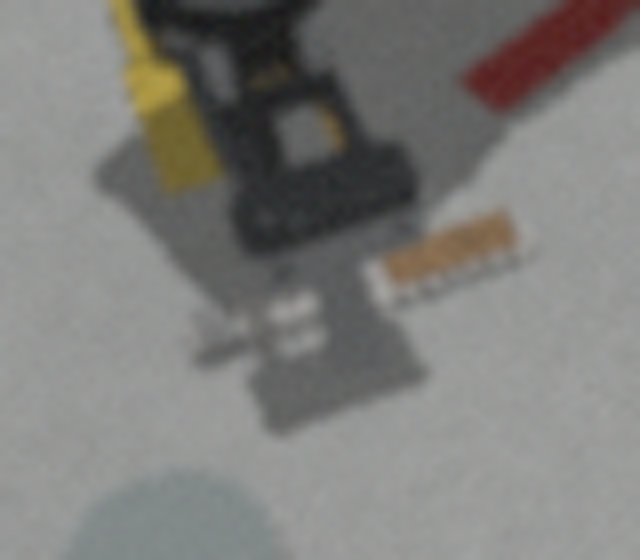

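The scene crop shows the open gripper over the handle. At reported z = -0.010 there's still no contact force, so the true tips are higher than reported. I'll go down in small steps, watching the force.

Request:
apply_moves(
  commands=[
    [[0,0,0],[0,0,0.005],-1],
    [[0,0,0],[0,0,0.01],-1],
    [[0,0,0],[0,0,0.01],-1],
  ],
)

```text
time: 7.32
position: [0.4343, -0.3212, -0.0149]
tool_rot: [[-0.583, 0.812, -0.0], [0.812, 0.583, 0.0], [0.0, -0.0, -1.0]]
ft_force: [0.3, -0.9, -0.8]
finger_gap: 0.094
finger_force: 0.0
```

Request:
apply_moves(
  commands=[
    [[0,0,0],[0,0,0.003],-1],
    [[0,0,0],[0,0,0.005],-1],
    [[0,0,0],[0,0,0.005],-1],
  ],
)

```text
time: 7.57
position: [0.4344, -0.3212, -0.0172]
tool_rot: [[-0.583, 0.812, -0.0], [0.812, 0.583, 0.0], [0.0, -0.0, -1.0]]
ft_force: [0.2, 0.2, 0.1]
finger_gap: 0.094
finger_force: 0.0
```

Request:
apply_moves(
  commands=[
    [[0,0,0],[0,0,0.002],-1],
    [[0,0,0],[0,0,0.004],-1],
    [[0,0,0],[0,0,0.004],-1],
  ],
)

```text
time: 7.82
position: [0.4344, -0.3213, -0.0192]
tool_rot: [[-0.583, 0.812, -0.0], [0.812, 0.583, 0.0], [0.0, -0.0, -1.0]]
ft_force: [0.1, -0.4, 0.3]
finger_gap: 0.0934
finger_force: 0.0
```

Request:
apply_moves(
  commands=[
    [[0,0,0],[0,0,0],1],
    [[0,0,0],[0,0,0],1],
    [[0,0,0],[0,0,0],1],
    [[0,0,0],[0,0,0],1],
    [[0,0,0],[0,0,0],1],
    [[0,0,0],[0,0,0],1],
    [[0,0,0],[0,0,0],1],
    [[0,0,0],[0,0,0],1],
    [[0,0,0],[0,0,0],1],
    [[0,0,0],[0,0,0],1],
  ],
  newtons=20,
)

```text
time: 8.65
position: [0.4345, -0.3213, -0.0191]
tool_rot: [[-0.583, 0.812, 0.0], [0.812, 0.583, 0.0], [-0.0, 0.0, -1.0]]
ft_force: [-0.2, 0.0, 0.9]
finger_gap: 0.031
finger_force: 0.0
```

Request:
apply_moves(
  commands=[
    [[0,0,0],[0,0,0],1],
    [[0,0,0],[0,0,0],1],
    [[0,0,0],[0,0,0],1],
    [[0,0,0],[0,0,0],1],
  ],
)

```text
time: 8.98
position: [0.4345, -0.3213, -0.0191]
tool_rot: [[-0.583, 0.812, 0.0], [0.812, 0.583, -0.0], [-0.0, 0.0, -1.0]]
ft_force: [0.0, 1.0, 0.6]
finger_gap: 0.0173
finger_force: 20.0
```

Request:
apply_moves(
  commands=[
    [[0,0,0],[0,0,0],1],
    [[0,0,0],[0,0,-0.02],1],
    [[0,0,0],[0,0,-0.06],1],
    [[0,0,0],[0,0,-0.12],1],
    [[0,0,0],[0,0,-0.2],1],
    [[0,0,0],[0,0,-0.28],1],
    [[0,0,0],[0,0,-0.36],1],
    [[0,0,0],[0,0,-0.44],1],
    [[0,0,0],[0,0,-0.52],1],
    [[0,0,0],[0,0,-0.56],1],
  ],
  newtons=30,
)

```text
time: 9.82
position: [0.4348, -0.3216, 0.267]
tool_rot: [[-0.583, 0.812, 0.005], [0.812, 0.583, -0.004], [-0.006, 0.002, -1.0]]
ft_force: [-1.0, 0.4, -0.6]
finger_gap: 0.0173
finger_force: 30.0
```

```bash
cat >> h.py <<'E'
def tcp_for_tip(tip,yaw,tilt):
    R=Rt(yaw,tilt);return np.array(tip)-.093*R[:,0]+.027*R[:,2],R
E
python3 - <<'E'
from h import *
s=sense();print(np.round(s['qpos'],3),s['position'],s['finger_gap'])
b=np.arctan2(.317,.384);ph=-np.array([np.cos(b),np.sin(b),0])
tip=np.array([.384,.317,.20])+.01*ph
p,R=tcp_for_tip(tip,b+np.pi,np.radians(60));print(p);plan(p,R)
plan(p,Rt(b+np.pi))
E
```

```text
[-0.705  0.222  1.408  0.     1.505 -1.327] [ 0.43484169 -0.32157707  0.26700821] 0.017348140253785026
[0.43018009 0.35512263 0.26704036]
turn total [-1.706 -1.577 -2.938] shift [ 1.1049  0.7816 -0.0057] t 9.82
turn total [-0.008  0.012 -3.277] shift [ 1.1049  0.7816 -0.0057] t 9.82
```

Request:
apply_moves(
  commands=[
    [[0,0,-0.1],[0.04,0.03,0],1],
    [[0,0,-0.3],[0.1,0.07,0],1],
    [[0,0,-0.5],[0.17,0.12,0],1],
    [[0,0,-0.7],[0.24,0.17,0],1],
    [[0,0,-0.9],[0.31,0.22,0],1],
    [[0,0,-1],[0.38,0.27,0],1],
    [[0,0,-1],[0.45,0.32,0],1],
    [[0,0,-1],[0.5,0.36,0],1],
    [[0,0,-1],[0.54,0.38,0],1],
    [[0,0,-1],[0.55,0.39,0],1],
  ],
)

```text
time: 10.65
position: [0.4318, 0.0185, 0.2619]
tool_rot: [[-0.903, 0.431, 0.001], [0.431, 0.903, 0.0], [-0.001, 0.001, -1.0]]
ft_force: [0.2, -1.0, -0.1]
finger_gap: 0.0174
finger_force: 30.0
```

Request:
apply_moves(
  commands=[
    [[0,0,-0.1],[0.02,0.04,0],1],
    [[0,0,-0.3],[0.05,0.1,0],1],
    [[0,0,-0.5],[0.09,0.18,0],1],
    [[0,0,-0.7],[0.13,0.26,0],1],
    [[0,0,-0.9],[0.17,0.34,0],1],
    [[0,0,-1],[0.21,0.42,0],1],
    [[0,0,-1],[0.25,0.5,0],1],
    [[0,0,-1],[0.28,0.56,0],1],
    [[0,0,-1],[0.295,0.59,0],1],
    [[0,0,-1],[0.3,0.605,0],1],
  ],
)

```text
time: 11.48
position: [0.4281, 0.3558, 0.2607]
tool_rot: [[-0.999, -0.054, -0.001], [-0.054, 0.999, -0.0], [0.001, -0.0, -1.0]]
ft_force: [0.4, -0.6, -1.3]
finger_gap: 0.0169
finger_force: 30.0
```

Request:
apply_moves(
  commands=[
    [[0,0,-0.2],[0,0,0],1],
    [[0,0,-0.45],[0,0,0],1],
    [[0,0,-0.7],[0,0,0],1],
    [[0,0,-0.9],[0,0,0],1],
    [[0,0,-1],[0,0,0],1],
    [[0,0,-1],[0,0,0],1],
  ],
)

```text
time: 11.98
position: [0.4292, 0.3522, 0.2614]
tool_rot: [[-0.851, -0.525, 0.0], [-0.525, 0.851, -0.0], [-0.0, -0.0, -1.0]]
ft_force: [-0.5, 0.2, 0.1]
finger_gap: 0.0173
finger_force: 30.0
```

Run:
```python
from h import *
s=sense();print(np.round(s['qpos'],3),s['position'],s['finger_gap'])
b=np.arctan2(.317,.384);ph=-np.array([np.cos(b),np.sin(b),0])
tip=np.array([.384,.317,.20])+.01*ph
p,R=tcp_for_tip(tip,b+np.pi,np.radians(60));plan(p,R)
plan(p,Rt(b+np.pi))
```

```text
[ 0.621  0.262  1.372 -0.     1.508 -1.502] [0.42916122 0.35219278 0.26139084] 0.017266068628986116
turn total [-0.144 -2.09  -0.248] shift [-0.0048  0.0039 -0.0113] t 11.98
turn total [-0.     0.    -0.274] shift [-0.0048  0.0039 -0.0113] t 11.98
```

Request:
apply_moves(
  commands=[
    [[-0.012,-0.17,-0.02],[-0.002,0.002,-0.006],1],
    [[-0.024,-0.35,-0.041],[-0.005,0.004,-0.011],1],
    [[-0.036,-0.55,-0.065],[-0.005,0.004,-0.011],1],
    [[-0.05,-0.75,-0.09],[-0.005,0.004,-0.011],1],
    [[-0.069,-1,-0.119],[-0.005,0.004,-0.011],1],
    [[-0.069,-1,-0.119],[-0.005,0.004,-0.011],1],
  ],
)

```text
time: 12.48
position: [0.4278, 0.354, 0.2642]
tool_rot: [[-0.72, -0.577, 0.385], [-0.498, 0.816, 0.292], [-0.483, 0.019, -0.875]]
ft_force: [-0.3, -0.7, 0.2]
finger_gap: 0.0175
finger_force: 30.0
```

Request:
apply_moves(
  commands=[
    [[-0.012,-0.17,-0.02],[0,0,0],1],
    [[-0.024,-0.35,-0.041],[0,0,0],1],
    [[-0.036,-0.55,-0.065],[0,0,0],1],
    [[-0.05,-0.75,-0.09],[0,0,0],1],
    [[-0.069,-1,-0.119],[0,0,0],1],
    [[-0.069,-1,-0.119],[0,0,0],1],
    [[-0.069,-1,-0.119],[0,0,0],1],
  ],
)

```text
time: 13.07
position: [0.4294, 0.3555, 0.2653]
tool_rot: [[-0.422, -0.63, 0.652], [-0.337, 0.776, 0.532], [-0.842, 0.005, -0.54]]
ft_force: [0.3, -0.0, -0.3]
finger_gap: 0.0171
finger_force: 30.0
```

Run:
```python
from h import *
np.set_printoptions(precision=4,suppress=True)
s=sense();print(np.round(s['qpos'],3),s['position'],s['finger_gap'])
R=np.array(s['tool_rot']);tip=s['position']+.093*R[:,0]-.027*R[:,2];print('tip',tip)
T=[]
for n in('scene','side'):
    d=shot(n,n+'4');u,v=proj(d,[.384,.317,.13]);u0,v0=int(u)-40,int(v)-45;print(n,u0,v0,'tip px',proj(d,tip),'rim px',proj(d,[.384,.317,.06]))
    T.append(cv2.resize(d['pixels'][v0:v0+100,u0:u0+80],(400,500),interpolation=cv2.INTER_CUBIC))
cv2.imwrite('pics/m4.png',np.hstack(T))
```

```text
[ 0.576 -0.23   2.188  0.459  0.208 -2.075] [0.4294 0.3555 0.2653] 0.01709342632020358
tip [0.3726 0.3097 0.2016]
scene 391 121 tip px [433.8963 147.3199] rim px [426.7574 180.0678]
side 247 230 tip px [291.4099 256.2873] rim px [289.7467 293.4252]
```

View pics/m4.png

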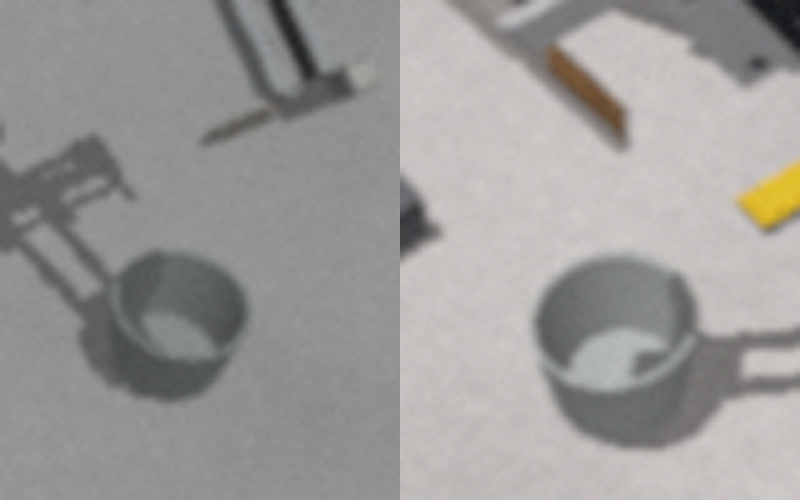

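The paddle is held, with its tip over the mouth within a few px of prediction (scene (432,149), side (292,256)). The wrist is near a singularity (q5 = 0.2), so I'll fit the kinematics before going down.

```bash
cat > k.py <<'E'
from h import *
from scipy.optimize import least_squares
LO=[-3.03,-.79,.23,-1.04,0,-2.55];HI=[3.03,2.21,2.52,4.18,3.07,2.55]
def fkR(q): return (Ro.from_euler('ZYZYZ',[q[0],q[1]+q[2],q[3],q[4],q[5]+np.pi/2])).as_matrix()
def fk(q,P):
    L1,L2,h,T,a=P;R=fkR(q);r=a+L1*np.sin(q[1])+L2*np.sin(q[1]+q[2])
    w=np.array([r*np.cos(q[0]),r*np.sin(q[0]),h+L1*np.cos(q[1])+L2*np.cos(q[1]+q[2])])
    return w+T*R[:,2],R
def ik(p,R,P,q0):
    f=lambda q:np.r_[(fk(q,P)[0]-p)*10,Ro.from_matrix(fk(q,P)[1].T@R).as_rotvec()]
    r=least_squares(f,np.clip(q0,np.array(LO)+.01,np.array(HI)-.01),bounds=(LO,HI));return r.x,np.abs(r.fun).max()
E
python3 - <<'E'
from k import *
np.set_printoptions(precision=3,suppress=True)
data=[([-1.402,.3,1.522,0,1.321,-.067],[.128,-.535,.175]),([-.732,.373,1.321,0,1.448,-1.334],[.466,-.369,.220]),([-.705,.222,1.408,0,1.505,-1.327],[.43484,-.32158,.26701]),([.621,.262,1.372,0,1.508,-1.502],[.42916,.35219,.26139]),([.576,-.23,2.188,.459,.208,-2.075],[.4294,.3555,.2653])]
s=sense();print('R check',np.abs(fkR(s['qpos'])-np.array(s['tool_rot'])).max())
g=lambda P:np.concatenate([fk(q,P)[0]-p for q,p in data])
r=least_squares(g,[.45,.43,.2,.25,0]);P=r.x;print(P,np.abs(r.fun).max())
np.save('P.npy',P)
b=np.arctan2(.317,.384);c=np.array([.384,.317,0])
for tilt in(45,55,60):
  for dy in(180,150,120,90,60,0,-90):
    yaw=b+np.radians(dy);ph=np.array([np.cos(yaw),np.sin(yaw),0]);o=[]
    for z in(.2,.015):
        p,R=tcp_for_tip(c+.01*ph+[0,0,z],yaw,np.radians(tilt))
        best=min((ik(p,R,P,q0) for q0 in(s['qpos'],[.6,.2,1.6,1.5,1.0,0],[.6,.2,1.6,0,1,-1.5],[.6,.4,1.6,3,1,1],[.6,.4,1.6,-.9,1,-1])),key=lambda t:t[1]);o+=[best[0],best[1]]
    print(tilt,dy,o[0],round(o[1],3),o[2],round(o[3],3))
E
```

```text
Traceback (most recent call last):
  File "k.py", line 4, in fkR
    def fkR(q): return (Ro.from_euler('ZYZYZ',[q[0],q[1]+q[2],q[3],q[4],q[5]+np.pi/2])).as_matrix()
                        ~~~~~~~~~~~~~^^^^^^^^^^^^^^^^^^^^^^^^^^^^^^^^^^^^^^^^^^^^^^^^^
  File "scipy/spatial/transform/_rotation.pyx", line 1413, in scipy.spatial.transform._rotation.Rotation.from_euler
ValueError: Expected axis specification to be a non-empty string of upto 3 characters, got ZYZYZ
```

```bash
python3 - <<'E'
t=open('k.py').read()
t=t.replace("(Ro.from_euler('ZYZYZ',[q[0],q[1]+q[2],q[3],q[4],q[5]+np.pi/2])).as_matrix()","(Ro.from_euler('ZYZ',[q[0],q[1]+q[2],q[3]])*Ro.from_euler('YZ',[q[4],q[5]+np.pi/2])).as_matrix()")
open('k.py','w').write(t)
E
cat > f.py <<'E'
from k import *
np.set_printoptions(precision=3,suppress=True,linewidth=200)
data=[([-1.402,.3,1.522,0,1.321,-.067],[.128,-.535,.175]),([-.732,.373,1.321,0,1.448,-1.334],[.466,-.369,.220]),([-.705,.222,1.408,0,1.505,-1.327],[.43484,-.32158,.26701]),([.621,.262,1.372,0,1.508,-1.502],[.42916,.35219,.26139]),([.576,-.23,2.188,.459,.208,-2.075],[.4294,.3555,.2653])]
s=sense();print('R check',np.abs(fkR(s['qpos'])-np.array(s['tool_rot'])).max())
g=lambda P:np.concatenate([fk(q,P)[0]-p for q,p in data])
r=least_squares(g,[.45,.43,.2,.25,0]);P=r.x;print(P,np.abs(r.fun).max())
np.save('P.npy',P)
b=np.arctan2(.317,.384);c=np.array([.384,.317,0])
for tilt in(45,55,60):
  for dy in(180,150,120,90,60,0,-90):
    yaw=b+np.radians(dy);ph=np.array([np.cos(yaw),np.sin(yaw),0]);o=[]
    for z in(.2,.015):
        p,R=tcp_for_tip(c+.01*ph+[0,0,z],yaw,np.radians(tilt))
        best=min((ik(p,R,P,q0) for q0 in(s['qpos'],[.6,.2,1.6,1.5,1.0,0],[.6,.2,1.6,0,1,-1.5],[.6,.4,1.6,3,1,1],[.6,.4,1.6,-.9,1,-1])),key=lambda t:t[1]);o+=[best[0],best[1]]
    print(tilt,dy,o[0],round(o[1],3),o[2],round(o[3],3))
E
python3 f.py
```

```text
R check 5.551115123125783e-16
[ 0.485  0.48   0.157  0.331 -0.055] 0.035131449199516385
45 180 [ 0.69  -0.124  2.028  0.     0.453 -1.571] 0.0 [0.69  0.118 2.246 3.142 0.008 1.571] 0.0
45 150 [ 0.908 -0.06   1.97  -0.769  0.757 -0.383] 0.0 [ 0.873  0.168  2.129 -1.04   0.51  -0.013] 0.084
45 120 [ 1.009  0.087  1.82  -0.841  1.192  0.105] 0.0 [ 1.009  0.296  2.016 -1.021  0.947  0.475] 0.0
45 90 [ 1.     0.251  1.628 -0.739  1.562  0.433] 0.0 [ 1.     0.433  1.814 -0.776  1.292  0.688] 0.0
45 60 [ 0.925  0.392  1.44  -0.566  1.862  0.749] 0.0 [ 0.925  0.552  1.625 -0.539  1.568  0.931] 0.0
45 0 [0.69  0.522 1.25  0.    2.155 1.571] 0.0 [0.69  0.663 1.439 0.    1.826 1.571] 0.0
45 -90 [0.345 0.25  1.666 0.8   1.558 2.55 ] 0.108 [0.381 0.433 1.814 0.776 1.292 2.453] 0.0
55 180 [ 0.69  -0.203  2.16  -0.     0.225 -1.571] 0.0 [0.69  0.094 2.368 3.142 0.28  1.571] 0.0
55 150 [ 0.988 -0.106  2.063 -1.04   0.747 -0.108] 0.026 [0.922 0.157 2.371 4.18  0.602 1.041] 0.132
55 120 [ 1.114  0.097  1.877 -1.025  1.266  0.286] 0.0 [ 1.079  0.333  1.981 -1.04   1.088  0.54 ] 0.091
55 90 [ 1.082  0.3
[... 370 characters left out ...]
 180 [ 0.69  -0.234  2.224  0.     0.104 -1.571] 0.0 [0.69  0.099 2.424 3.142 0.429 1.571] 0.0
60 150 [ 0.995 -0.128  2.072 -1.04   0.746 -0.112] 0.104 [0.982 0.177 2.393 4.18  0.722 1.081] 0.111
60 120 [ 1.141  0.109  1.866 -1.04   1.314  0.307] 0.059 [ 1.112  0.358  1.957 -1.04   1.162  0.569] 0.137
60 90 [ 1.118  0.332  1.628 -0.921  1.714  0.554] 0.0 [ 1.118  0.539  1.775 -0.911  1.497  0.834] 0.0
60 60 [ 1.001  0.517  1.361 -0.714  2.049  0.766] 0.0 [ 1.001  0.691  1.508 -0.64   1.798  0.98 ] 0.0
60 0 [ 0.69   0.693  1.081 -0.     2.415  1.571] 0.0 [ 0.69   0.838  1.24  -0.     2.111  1.571] 0.0
60 -90 [0.257 0.333 1.637 0.932 1.713 2.55 ] 0.029 [0.263 0.539 1.775 0.911 1.497 2.307] 0.0
```

```bash
cat > g.py <<'E'
from k import *
np.set_printoptions(precision=3,suppress=True,linewidth=200)
P=np.load('P.npy');s=sense();q=np.array(s['qpos']);R0=np.array(s['tool_rot']);p0=np.array(s['position'])
b=np.arctan2(.317,.384);yaw=b+np.radians(60);ph=np.array([np.cos(yaw),np.sin(yaw),0]);c=np.array([.384,.317,0])
p,R=tcp_for_tip(c+.012*ph+[0,0,.21],yaw,np.radians(55));print('target',p);plan(p,R)
def path(pa,Ra,pb,Rb,q,n=8):
    rv=Ro.from_matrix(Ra.T@Rb).as_rotvec()
    for i in range(1,n+1):
        Rm=Ra@Ro.from_rotvec(rv*i/n).as_matrix();pm=pa+(pb-pa)*i/n
        q,e=ik(pm,Rm,P,q);print(i,q,round(e,3),'tip z',(pm+.093*Rm[:,0]-.027*Rm[:,2])[2])
    return q
path(p0,R0,p,R,q)
print('via untilt');Rm=Rt(b+np.pi);plan(p0,Rm)
E
python3 g.py
```

```text
target [0.395 0.254 0.271]
turn total [3.47  0.039 2.321] shift [ 0.093 -0.114 -0.159] t 13.17
1 [ 0.919 -0.214  2.171 -1.04   0.472 -0.287] 0.006 tip z 0.20417711299510985
2 [ 1.063 -0.141  2.08  -1.04   0.811 -0.061] 0.051 tip z 0.20501359418291762
3 [ 1.161 -0.031  1.982 -1.04   1.106  0.162] 0.041 tip z 0.2058972155042725
4 [ 1.203  0.085  1.883 -1.02   1.34   0.344] 0.0 tip z 0.20679875720439986
5 [ 1.183  0.197  1.75  -0.938  1.536  0.449] 0.0 tip z 0.20768778620132086
6 [ 1.133  0.3    1.615 -0.852  1.709  0.546] 0.0 tip z 0.20853471660514972
7 [ 1.064  0.393  1.485 -0.764  1.865  0.645] 0.0 tip z 0.20931281287692743
8 [ 0.981  0.472  1.368 -0.669  2.006  0.753] 0.0 tip z 0.21000000000000005
via untilt
turn total [ 0.001  2.    -0.017] shift [0. 0. 0.] t 13.17
```

Request:
apply_moves(
  commands=[
    [[0,0.25,0],[0,0,0],1],
    [[0,0.5,0],[0,0,0],1],
    [[0,0.75,0],[0,0,0],1],
    [[0,1,0],[0,0,0],1],
    [[0,1,0],[0,0,0],1],
  ],
)

```text
time: 13.58
position: [0.4317, 0.3563, 0.2696]
tool_rot: [[-0.685, -0.628, 0.37], [-0.552, 0.778, 0.299], [-0.476, 0.001, -0.879]]
ft_force: [0.7, -0.6, 0.4]
finger_gap: 0.0175
finger_force: 30.0
```

Request:
apply_moves(
  commands=[
    [[0,0.25,0],[0,0,0],1],
    [[0,0.5,0],[0,0,0],1],
    [[0,0.75,0],[0,0,0],1],
    [[0,1,0],[0,0,0],1],
    [[0,1,0],[0,0,0],1],
  ],
)

```text
time: 14.0
position: [0.4315, 0.356, 0.265]
tool_rot: [[-0.779, -0.627, -0.009], [-0.627, 0.779, -0.008], [0.012, -0.001, -1.0]]
ft_force: [0.2, 0.2, -1.1]
finger_gap: 0.0175
finger_force: 30.0
```

Request:
apply_moves(
  commands=[
    [[0,0,0.25],[0,0,0],1],
    [[0,0,0.5],[0,0,0],1],
    [[0,0,0.75],[0,0,0],1],
    [[0,0,1],[0,0,0],1],
    [[0,0,1],[0,0,0],1],
  ],
)

```text
time: 14.42
position: [0.4304, 0.3557, 0.2674]
tool_rot: [[-0.985, -0.172, 0.002], [-0.172, 0.985, 0.001], [-0.002, 0.001, -1.0]]
ft_force: [0.3, 0.3, -0.5]
finger_gap: 0.0172
finger_force: 30.0
```

Request:
apply_moves(
  commands=[
    [[0,0,0.25],[0,0,0],1],
    [[0,0,0.5],[0,0,0],1],
    [[0,0,0.75],[0,0,0],1],
    [[0,0,1],[0,0,0],1],
    [[0,0,1],[0,0,0],1],
  ],
)

```text
time: 14.83
position: [0.4301, 0.3559, 0.2672]
tool_rot: [[-0.949, 0.316, 0.001], [0.316, 0.949, 0.002], [-0.0, 0.002, -1.0]]
ft_force: [-1.1, -0.2, -0.5]
finger_gap: 0.0178
finger_force: 30.0
```

```bash
python3 -c "
from h import *
s=sense();print(s['qpos'],s['position'],s['finger_gap'])"; python3 g.py
```

```text
[ 6.25109947e-01  2.65838123e-01  1.35372784e+00  1.02560621e-03
  1.51990033e+00 -6.24643442e-01] [0.43011987 0.35591155 0.26719769] 0.01775612109436268
target [0.395 0.254 0.271]
turn total [ 1.041 -1.725  1.989] shift [ 0.004 -0.215 -0.007] t 14.83
1 [ 0.754  0.26   1.37  -0.124  1.523 -0.365] 0.0 tip z 0.28406607953680063
2 [ 0.815  0.259  1.388 -0.244  1.553 -0.173] 0.0 tip z 0.27312529663521523
3 [ 0.87   0.272  1.397 -0.351  1.604  0.01 ] 0.0 tip z 0.2616921024054571
4 [ 0.916  0.297  1.399 -0.444  1.671  0.181] 0.0 tip z 0.25013707634207816
5 [ 0.951  0.332  1.396 -0.521  1.749  0.339] 0.0 tip z 0.23883460141201834
6 [ 0.973  0.375  1.389 -0.583  1.833  0.485] 0.0 tip z 0.22815117617931951
7 [ 0.983  0.422  1.379 -0.632  1.919  0.622] 0.0 tip z 0.21843397307329598
8 [ 0.981  0.472  1.368 -0.669  2.006  0.753] 0.0 tip z 0.21000000000000005
via untilt
turn total [ 0.004  0.003 -2.022] shift [0. 0. 0.] t 14.83
```

Request:
apply_moves(
  commands=[
    [[0.07,-0.12,0.14],[0,-0.03,0],1],
    [[0.14,-0.24,0.28],[0.001,-0.07,-0.002],1],
    [[0.22,-0.36,0.42],[0.002,-0.11,-0.004],1],
    [[0.3,-0.49,0.56],[0.003,-0.15,-0.005],1],
    [[0.38,-0.62,0.71],[0.004,-0.18,-0.007],1],
    [[0.45,-0.74,0.85],[0.004,-0.2,-0.007],1],
    [[0.52,-0.863,0.995],[0.004,-0.215,-0.007],1],
    [[0.52,-0.863,0.995],[0.004,-0.215,-0.007],1],
    [[0.52,-0.863,0.995],[0.004,-0.215,-0.007],1],
  ],
)

```text
time: 15.58
position: [0.3943, 0.2554, 0.2698]
tool_rot: [[-0.633, 0.745, 0.211], [0.627, 0.653, -0.425], [-0.454, -0.136, -0.88]]
ft_force: [0.4, 0.6, -0.2]
finger_gap: 0.0175
finger_force: 30.0
```

Request:
apply_moves(
  commands=[
    [[0.07,-0.12,0.14],[0,0,0],1],
    [[0.14,-0.24,0.28],[0,0,0],1],
    [[0.22,-0.36,0.42],[0,0,0],1],
    [[0.3,-0.49,0.56],[0,0,0],1],
    [[0.38,-0.62,0.71],[0,0,0],1],
    [[0.45,-0.74,0.85],[0,0,0],1],
    [[0.52,-0.863,0.995],[0,0,0],1],
    [[0.52,-0.863,0.995],[0,0,0],1],
    [[0.52,-0.863,0.995],[0,0,0],1],
    [[0.52,-0.863,0.995],[0,0,0],1],
  ],
)

```text
time: 16.42
position: [0.3946, 0.2548, 0.27]
tool_rot: [[-0.102, 0.985, 0.139], [0.569, 0.173, -0.804], [-0.816, -0.003, -0.578]]
ft_force: [0.0, -0.4, -0.0]
finger_gap: 0.0172
finger_force: 30.0
```

Run:
```python
from h import *
np.set_printoptions(precision=4,suppress=True)
s=sense();print(np.round(s['qpos'],3),s['position'],s['finger_gap'],s['time'])
R=np.array(s['tool_rot']);tip=s['position']+.093*R[:,0]-.027*R[:,2];print('tip',tip,'tilt',np.degrees(np.arcsin(-R[2,0])),'yaw',np.degrees(np.arctan2(R[1,0],R[0,0])))
t=np.array([.384-.002,.317+.012,.016]);print('down shift',R.T@(t-tip)/.5)
for n in('scene','side'):
    d=load(n+'4');print(n,proj(d,tip))
    d=shot(n,n+'5')
    m=cv2.inRange(cv2.cvtColor(d['pixels'],cv2.COLOR_BGR2HSV),(5,70,40),(22,255,220));u,v=proj(d,tip).astype(int)
    sub=m[v-30:v+30,u-30:u+30];ys,xs=np.nonzero(sub);print(len(xs))
    if len(xs):
        i=ys.argmax();print('lowest tan',xs[i]+u-30,ys[i]+v-30,'pred',proj(d,tip),'mean',xs.mean()+u-30,ys.mean()+v-30,'pred mean',proj(d,tip-.0375*R[:,0]))
```

```text
[ 0.893  0.457  1.382 -0.719  1.946  0.675] [0.3946 0.2548 0.27  ] 0.017235230723163353 16.4167
tip [0.3813 0.3294 0.2097] tilt 54.71159827593258 yaw 100.21676082579799
down shift [0.3156 0.0025 0.2246]
scene [441.2762 148.4742]
0
side [283.1253 257.6057]
84
lowest tan 284 255 pred [283.1253 257.6057] mean 284.2738095238095 249.17857142857144 pred mean [286.4865 242.2767]
```

Request:
apply_moves(
  commands=[
    [[0,0,0],[0.035,0,0.025],1],
    [[0,0,0],[0.07,0.001,0.05],1],
    [[0,0,0],[0.105,0.001,0.075],1],
    [[0,0,0],[0.14,0.001,0.1],1],
    [[0,0,0],[0.175,0.001,0.125],1],
    [[0,0,0],[0.2,0.002,0.142],1],
    [[0,0,0],[0.22,0.002,0.157],1],
    [[0,0,0],[0.235,0.002,0.167],1],
    [[0,0,0],[0.245,0.002,0.174],1],
    [[0,0,0],[0.245,0.002,0.174],1],
  ],
)

```text
time: 17.35
position: [0.3952, 0.2542, 0.1188]
tool_rot: [[-0.099, 0.985, 0.139], [0.566, 0.17, -0.807], [-0.818, -0.002, -0.575]]
ft_force: [-1.0, 0.0, 0.5]
finger_gap: 0.0176
finger_force: 30.0
```

Request:
apply_moves(
  commands=[
    [[0,0,0],[0.01,0,0.007],1],
    [[0,0,0],[0.02,0,0.014],1],
    [[0,0,0],[0.03,0,0.021],1],
    [[0,0,0],[0.04,0,0.029],1],
    [[0,0,0],[0.05,0,0.036],1],
    [[0,0,0],[0.06,0,0.043],1],
    [[0,0,0],[0.068,0,0.049],1],
    [[0,0,0],[0.07,0,0.05],1],
    [[0,0,0],[0.07,0,0.05],1],
    [[0,0,0],[0.07,0,0.05],1],
  ],
)

```text
time: 18.18
position: [0.3953, 0.254, 0.0765]
tool_rot: [[-0.098, 0.985, 0.139], [0.566, 0.17, -0.806], [-0.818, -0.001, -0.575]]
ft_force: [-0.4, -0.1, -0.2]
finger_gap: 0.0177
finger_force: 30.0
```

Request:
apply_moves(
  commands=[
    [[0,0,0],[0,0,0],1],
    [[0,0,0],[0,0,0],1],
    [[0,0,0],[0,0,0],1],
    [[0,0,0],[0,0,0],1],
    [[0,0,0],[0,0,0],1],
    [[0,0,0],[0,0,0],1],
  ],
)

```text
time: 18.68
position: [0.3953, 0.2539, 0.0764]
tool_rot: [[-0.098, 0.985, 0.139], [0.566, 0.17, -0.806], [-0.818, -0.001, -0.575]]
ft_force: [0.2, 0.6, -1.7]
finger_gap: 0.0176
finger_force: 30.0
```

Run:
```python
from h import *
np.set_printoptions(precision=4,suppress=True)
s=sense();print(np.round(s['qpos'],3),s['position'],s['ft_force'],s['finger_gap'],s['time'])
R=np.array(s['tool_rot']);print('tip',s['position']+.093*R[:,0]-.027*R[:,2],'up .2',R.T@[0,0,.2]/.5)
T=[]
for n in('scene','side'):
    d=shot(n,n+'6');u,v=proj(d,[.384,.317,.06]);u0,v0=int(u)-40,int(v)-50
    T.append(cv2.resize(d['pixels'][v0:v0+100,u0:u0+80],(400,500),interpolation=cv2.INTER_CUBIC))
cv2.imwrite('pics/m6.png',np.hstack(T))
```

```text
[ 0.892  0.695  1.509 -0.665  1.667  0.916] [0.3953 0.2539 0.0764] [ 0.2207  0.5569 -1.6544] 0.0176477758185068 18.6833
tip [0.3824 0.3284 0.0158] up .2 [-0.3273 -0.0002 -0.2299]
```

No force at the bottom, with the tip at z of about 16 mm inside the beaker, so the dip is done. I'll raise it and fit the incubator pose from the first images.

Request:
apply_moves(
  commands=[
    [[0,0,0],[-0.03,0,-0.021],1],
    [[0,0,0],[-0.06,0,-0.042],1],
    [[0,0,0],[-0.1,0,-0.07],1],
    [[0,0,0],[-0.14,0,-0.098],1],
    [[0,0,0],[-0.18,0,-0.126],1],
    [[0,0,0],[-0.22,0,-0.154],1],
    [[0,0,0],[-0.26,0,-0.182],1],
    [[0,0,0],[-0.3,0,-0.21],1],
    [[0,0,0],[-0.327,0,-0.23],1],
    [[0,0,0],[-0.327,0,-0.23],1],
  ],
)

```text
time: 19.62
position: [0.3957, 0.2546, 0.2792]
tool_rot: [[-0.095, 0.985, 0.141], [0.57, 0.17, -0.804], [-0.816, 0.004, -0.578]]
ft_force: [0.2, -0.2, -0.2]
finger_gap: 0.0171
finger_force: 30.0
```

```bash
cat > inc.py <<'E'
from k import *
np.set_printoptions(precision=4,suppress=True)
S=load('scene0');D=load('side0')
obs=[(S,c1(256,260),(-.11,-.11,.135,0)),(S,c1(494,268),(-.11,.11,.135,0)),(S,c1(236,460),(.11,-.11,.135,0)),(S,c1(492,472),(.11,.11,.135,0)),
(D,c2(331,72),(-.11,-.11,.135,0)),(D,c2(212,182),(-.11,.11,.135,0)),(D,c2(178,25),(.11,-.11,.135,0)),(D,c2(52,127),(.11,.11,.135,0)),
(S,c1(272,155),(-.11,-.107,.1305,1)),(S,c1(488,163),(-.11,.107,.1305,1)),(D,c2(432,98),(-.11,-.107,.1305,1)),(D,c2(335,218),(-.11,.107,.1305,1))]
def W(v,X):
    x,y,a,d=v;q=np.array([X[0]-(d if len(X)>3 and X[3] else 0),X[1]]);c,s=np.cos(a),np.sin(a)
    return np.array([x+c*q[0]-s*q[1],y+s*q[0]+c*q[1],X[2]])
if __name__=='__main__':
    f=lambda v:np.concatenate([proj(d,W(v,X))-uv for d,uv,X in obs])
    r=least_squares(f,[.74,.02,.12,.11],loss='soft_l1');v=r.x;print(v,'yaw deg',np.degrees(v[2]));print(f(v).reshape(-1,2))
    np.save('inc.npy',v)
    for nm,X in [('tray',(-.11+.015+.0375,0,.075,1)),('tray+6',(-.11+.021+.0375,0,.075,1)),('front',(-.11,0,.0985,1))]: print(nm,W(v,X))
    i1=lambda X:(proj(S,W(v,X))-[195,135])*3+1
    i2=lambda X:(proj(D,W(v,X))-[200,145])*3.3+1.15
    for off in(.015,.021):
        for y in(-.089,.089): print('floor front corner',off,y,i1((-.11+off,y,.075,1)),i2((-.11+off,y,.075,1)),'top',i1((-.11+off,y,.115,1)),'divider top',i2((-.11+off+.075,y,.115,1)),i1((-.11+off+.075,y,.115,1)))
    b=load('side6');P=[cv2.cvtColor(load(n)['pixels'],cv2.COLOR_BGR2GRAY) for n in('side0','side6')]
    s=sense();print(s['position'],s['finger_gap'],s['time'])
E
python3 inc.py
```

```text
[0.7385 0.0233 0.1198 0.1094] yaw deg 6.86191901848174
[[ 0.3777 -5.4862]
 [-0.4932 -5.0065]
 [-1.3537  1.0563]
 [ 0.9238  0.9628]
 [ 2.5379 -1.3768]
 [ 3.6951  1.0743]
 [-3.1964 -1.5673]
 [-3.8288 -0.6823]
 [-0.3002 -0.5277]
 [ 0.0546 -0.4263]
 [-0.123   0.1544]
 [-2.1955  0.8587]]
tray [0.5728 0.0033 0.075 ]
tray+6 [0.5787 0.004  0.075 ]
front [ 0.5207 -0.0029  0.0985]
floor front corner 0.015 -0.089 [290.5966 198.9086] [411.0964 147.5464] top [288.7665 175.637 ] divider top [346.629   98.0394] [282.3388 238.9093]
floor front corner 0.015 0.089 [466.3592 205.7926] [326.4724 249.7344] top [468.8217 182.6043] divider top [255.6965 195.0787] [468.6649 246.3598]
floor front corner 0.021 -0.089 [290.1151 203.7576] [405.9711 146.0262] top [288.2683 180.5416] divider top [341.6194  96.604 ] [281.8052 244.162 ]
floor front corner 0.021 0.089 [466.3408 210.6772] [320.9884 247.8746] top [468.8096 187.5458] divider top [250.352  193.3222] [468.6519 251.6533]
[0.3957 0.2546 0.2792] 0.017137247615063668 19.6167
```

Run:
```python
from k import *
plan([.575,-.0146,.279],Rt(np.radians(96.9)))
```

```text
turn total [0.055 1.91  0.09 ] shift [-0.3404  0.2618  0.4837] t 19.62
```

Request:
apply_moves(
  commands=[
    [[0.006,0.2,0.01],[0,0,0],1],
    [[0.012,0.42,0.02],[0,0,0],1],
    [[0.018,0.65,0.03],[0,0,0],1],
    [[0.027,0.955,0.045],[0,0,0],1],
    [[0.027,0.955,0.045],[0,0,0],1],
    [[0.027,0.955,0.045],[0,0,0],1],
  ],
)

```text
time: 20.12
position: [0.3956, 0.2531, 0.2767]
tool_rot: [[-0.124, 0.99, 0.07], [0.878, 0.143, -0.457], [-0.462, 0.005, -0.887]]
ft_force: [0.3, -0.6, -0.1]
finger_gap: 0.0175
finger_force: 30.0
```

Request:
apply_moves(
  commands=[
    [[0.006,0.2,0.01],[0,0,0],1],
    [[0.012,0.42,0.02],[0,0,0],1],
    [[0.018,0.65,0.03],[0,0,0],1],
    [[0.027,0.955,0.045],[0,0,0],1],
    [[0.027,0.955,0.045],[0,0,0],1],
    [[0.027,0.955,0.045],[0,0,0],1],
  ],
)

```text
time: 20.62
position: [0.3952, 0.2529, 0.2749]
tool_rot: [[-0.118, 0.993, -0.006], [0.993, 0.118, -0.006], [-0.005, -0.007, -1.0]]
ft_force: [-0.4, 0.3, -0.3]
finger_gap: 0.0175
finger_force: 30.0
```

Run:
```python
from k import *
s=sense();print(s['position'],np.round(s['tool_rot'],3),s['finger_gap'])
plan([.575,-.0146,.279],Rt(np.radians(96.9)))
plan([.575,-.0146,.2],Rt(np.radians(96.9)))
```

```text
[0.39519311 0.25289342 0.27490307] [[-0.118  0.993 -0.006]
 [ 0.993  0.118 -0.006]
 [-0.005 -0.007 -1.   ]] 0.017471592284439234
turn total [-0.014  0.011 -0.003] shift [-0.5739  0.2937 -0.0071] t 20.62
turn total [-0.014  0.011 -0.003] shift [-0.573   0.2947  0.1509] t 20.62
```

Request:
apply_moves(
  commands=[
    [[0,0,0],[-0.04,0.02,0],1],
    [[0,0,0],[-0.1,0.05,0],1],
    [[0,0,0],[-0.17,0.087,0],1],
    [[0,0,0],[-0.24,0.123,0],1],
    [[0,0,0],[-0.31,0.159,0],1],
    [[0,0,0],[-0.38,0.195,0],1],
    [[0,0,0],[-0.45,0.231,0],1],
    [[0,0,0],[-0.52,0.267,0],1],
    [[0,0,0],[-0.56,0.287,0],1],
    [[0,0,0],[-0.573,0.294,0],1],
  ],
)

```text
time: 21.45
position: [0.5765, -0.0146, 0.2737]
tool_rot: [[-0.119, 0.993, -0.01], [0.993, 0.119, -0.007], [-0.005, -0.01, -1.0]]
ft_force: [-0.7, 1.4, -1.2]
finger_gap: 0.0175
finger_force: 30.0
```

Request:
apply_moves(
  commands=[
    [[0,0,0],[0,0,0],1],
    [[0,0,0],[0,0,0],1],
    [[0,0,0],[0,0,0],1],
  ],
)

```text
time: 21.7
position: [0.5752, -0.011, 0.2763]
tool_rot: [[-0.122, 0.993, -0.005], [0.993, 0.122, -0.004], [-0.004, -0.005, -1.0]]
ft_force: [-0.3, -0.0, -1.4]
finger_gap: 0.0174
finger_force: 30.0
```

Run:
```python
from inc import *
s=sense();print(s['position'],s['finger_gap'],s['time'])
d=shot('wrist','w7');cv2.imwrite('pics/w7b.png',cv2.resize(d['pixels'],(800,500),interpolation=cv2.INTER_CUBIC))
shot('scene','scene7');v=np.load('inc.npy')
R=np.array(s['tool_rot']);o=s['position']-.0191*R[:,2]+.018*R[:,0]
for x,y in((.075,.014),(.075,-.014),(0,0)): print('paddle',proj(d,o+x*R[:,0]+y*R[:,1]-.008*R[:,2])*1.25)
for nm,X in(('panel R',(-.11,-.107,.1305,1)),('panel L',(-.11,.107,.1305,1)),('L in',(-.095,.107,.1305,1)),('R in',(-.095,-.107,.1305,1)),('floor',(-.095,.089,.075,1)),('floor',(-.02,.089,.075,1)),('divider top',(-.02,.089,.115,1)),('shellL',(-.11,.11,.135,0)),('shellR',(-.11,-.11,.135,0))): print(nm,proj(d,W(v,X))*1.25)
```

```text
[ 0.5752 -0.011   0.2763] 0.017405193080169436 21.7
paddle [434.2233  87.1501]
paddle [364.0912  87.1646]
paddle [399.2747 266.9641]
panel R [341.2956 327.1521]
panel L [332.2668  72.6049]
L in [351.6458  72.6389]
R in [357.9351 327.2274]
floor [359.1905 102.5993]
floor [441.6583 102.7709]
divider top [445.9944  99.0892]
shellL [474.9448  67.7792]
shellR [463.3599 332.9884]
```

View pics/w7b.png

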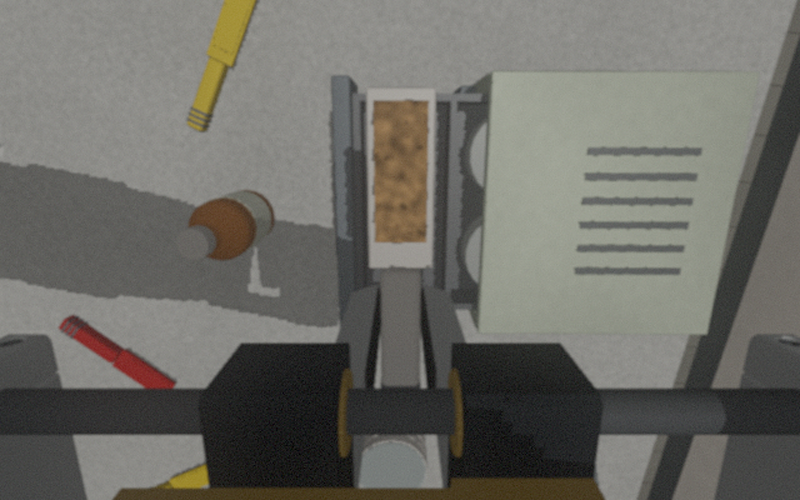

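The wrist view shows the tray between the panel (outer edge x=332, inner 352) and divider (448), which matches the fit within 2–4 px. The paddle (367–435) is parallel to it and centred.

Run:
```python
from k import *
s=sense();print(s['position'],s['qpos'],s['joint_vel'])
plan([.5762,-.017,.12],Rt(np.radians(96.9)))
plan([.5762,-.017,.058],Rt(np.radians(96.9)))
```

```text
[ 0.57532308 -0.01131901  0.27685007] [-0.08098747  0.30767539  1.2789966  -0.00445385  1.55794013 -0.20315752] [-0.0103491  -0.00312162 -0.00346668  0.00198089 -0.00185621 -0.00341615]
turn total [-0.008  0.008  0.004] shift [-0.0103  0.0016  0.3137] t 21.8
turn total [-0.008  0.008  0.004] shift [-0.0098  0.002   0.4377] t 21.8
```

Request:
apply_moves(
  commands=[
    [[-0.008,0.008,0.004],[-0.01,0.002,0.04],1],
    [[-0.008,0.008,0.004],[-0.01,0.002,0.09],1],
    [[-0.008,0.008,0.004],[-0.01,0.002,0.14],1],
    [[-0.008,0.008,0.004],[-0.01,0.002,0.19],1],
    [[-0.008,0.008,0.004],[-0.01,0.002,0.24],1],
    [[-0.008,0.008,0.004],[-0.01,0.002,0.28],1],
    [[-0.008,0.008,0.004],[-0.01,0.002,0.3],1],
    [[-0.008,0.008,0.004],[-0.01,0.002,0.312],1],
    [[-0.008,0.008,0.004],[-0.01,0.002,0.312],1],
    [[-0.008,0.008,0.004],[-0.01,0.002,0.312],1],
  ],
)

```text
time: 22.63
position: [0.5772, -0.0179, 0.1218]
tool_rot: [[-0.119, 0.993, 0.002], [0.993, 0.119, 0.0], [0.0, 0.002, -1.0]]
ft_force: [-0.4, 0.9, -0.5]
finger_gap: 0.0175
finger_force: 30.0
```

Request:
apply_moves(
  commands=[
    [[0,0,0],[0,0,0],1],
    [[0,0,0],[0,0,0],1],
    [[0,0,0],[0,0,0],1],
    [[0,0,0],[0,0,0],1],
  ],
)

```text
time: 22.97
position: [0.577, -0.0181, 0.1212]
tool_rot: [[-0.118, 0.993, 0.001], [0.993, 0.118, 0.001], [0.0, 0.001, -1.0]]
ft_force: [0.3, 0.5, 0.0]
finger_gap: 0.0171
finger_force: 30.0
```

Run:
```python
from k import *
s=sense();print(s['position'],s['ft_force'],s['time'])
plan([.5762,-.017,.062],Rt(np.radians(96.9)))
```

```text
[ 0.57700976 -0.01814384  0.12115688] [0.29516229 0.53236179 0.0465904 ] 22.9667
turn total [ 0.002 -0.001 -0.004] shift [ 0.0024 -0.0015  0.1183] t 22.97
```

Going down to 5 mm above the floor, then easing to contact.

Request:
apply_moves(
  commands=[
    [[0,0,0],[0.002,-0.001,0.02],1],
    [[0,0,0],[0.002,-0.001,0.045],1],
    [[0,0,0],[0.002,-0.001,0.07],1],
    [[0,0,0],[0.002,-0.001,0.09],1],
    [[0,0,0],[0.002,-0.001,0.105],1],
    [[0,0,0],[0.002,-0.001,0.115],1],
    [[0,0,0],[0.002,-0.001,0.118],1],
    [[0,0,0],[0.002,-0.001,0.118],1],
    [[0,0,0],[0.002,-0.001,0.118],1],
  ],
)

```text
time: 23.72
position: [0.5765, -0.0172, 0.0621]
tool_rot: [[-0.118, 0.993, 0.001], [0.993, 0.118, 0.001], [0.0, 0.001, -1.0]]
ft_force: [-0.1, -1.0, 0.5]
finger_gap: 0.0172
finger_force: 30.0
```

Request:
apply_moves(
  commands=[
    [[0,0,0],[0,0,0.002],1],
    [[0,0,0],[0,0,0.004],1],
    [[0,0,0],[0,0,0.006],1],
    [[0,0,0],[0,0,0.007],1],
    [[0,0,0],[0,0,0.007],1],
  ],
)

```text
time: 24.13
position: [0.5762, -0.0171, 0.0581]
tool_rot: [[-0.118, 0.993, 0.0], [0.993, 0.118, 0.001], [0.001, 0.0, -1.0]]
ft_force: [-0.0, -0.2, -0.8]
finger_gap: 0.0175
finger_force: 30.0
```

Request:
apply_moves(
  commands=[
    [[0,0,0],[0,0,0.001],1],
    [[0,0,0],[0,0,0.003],1],
    [[0,0,0],[0,0,0.003],1],
  ],
)

```text
time: 24.38
position: [0.5761, -0.0171, 0.0565]
tool_rot: [[-0.118, 0.993, -0.0], [0.993, 0.118, 0.001], [0.001, 0.0, -1.0]]
ft_force: [-0.3, 0.2, -1.1]
finger_gap: 0.0173
finger_force: 30.0
```

Request:
apply_moves(
  commands=[
    [[0,0,0],[0,0,0.001],1],
    [[0,0,0],[0,0,0.002],1],
    [[0,0,0],[0,0,0.002],1],
  ],
)

```text
time: 24.63
position: [0.5764, -0.0171, 0.0559]
tool_rot: [[-0.118, 0.993, 0.001], [0.993, 0.118, 0.001], [0.001, 0.001, -1.0]]
ft_force: [-0.3, 0.9, 2.1]
finger_gap: 0.0172
finger_force: 30.0
```

Request:
apply_moves(
  commands=[
    [[0,0,0],[0,0,0],0.55],
    [[0,0,0],[0,0,0],0.5],
    [[0,0,0],[0,0,0],0.45],
    [[0,0,0],[0,0,0],0.4],
    [[0,0,0],[0,0,0],0.4],
    [[0,0,0],[0,0,0],0.4],
  ],
)

```text
time: 25.13
position: [0.5762, -0.0171, 0.0556]
tool_rot: [[-0.118, 0.993, 0.0], [0.993, 0.118, 0.001], [0.001, 0.0, -1.0]]
ft_force: [-0.4, -0.4, 0.6]
finger_gap: 0.0284
finger_force: 0.0
```

Request:
apply_moves(
  commands=[
    [[0,0,0],[0,0,-0.01],0.4],
    [[0,0,0],[0,0,-0.03],0.4],
    [[0,0,0],[0,0,-0.07],0.4],
    [[0,0,0],[0,0,-0.13],0.4],
    [[0,0,0],[0,0,-0.2],0.4],
    [[0,0,0],[0,0,-0.27],0.4],
    [[0,0,0],[0,0,-0.34],0.4],
    [[0,0,0],[0,0,-0.4],0.4],
    [[0,0,0],[0,0,-0.43],0.4],
    [[0,0,0],[0,0,-0.43],0.4],
  ],
)

```text
time: 25.97
position: [0.5771, -0.0173, 0.2757]
tool_rot: [[-0.118, 0.993, 0.007], [0.993, 0.118, 0.0], [-0.001, 0.007, -1.0]]
ft_force: [-1.0, -0.5, 0.4]
finger_gap: 0.0282
finger_force: 0.0
```

Run:
```python
from inc import *
s=sense();print(s['position'],s['finger_gap'],s['time'])
W7=shot('wrist','w8');S8=shot('scene','scene8');D8=shot('side','side8')
for n,d,z in(('w',W7,.086),('s',S8,.086),('d',D8,.086)):
    c=np.array([.5735,.002,.083])+.04*np.array([-.12,.993,0]);u,v=proj(d,c).astype(int);k=60 if n=='w' else 25
    m=cv2.inRange(cv2.cvtColor(d['pixels'],cv2.COLOR_BGR2HSV),(5,60,40),(25,255,230))[max(0,v-k):v+k,u-k:u+k]
    nl,lab,st,ce=cv2.connectedComponentsWithStats(m)
    for i in range(1,nl):
        if st[i,4]>15:
            ys,xs=np.nonzero(lab==i);pts=np.c_[xs+u-k,ys+max(0,v-k)].astype(np.float32);r=cv2.minAreaRect(pts)
            print(n,st[i,4],onz(d,r[0],z),r[1:],[np.round(onz(d,q,z)[:2],3).tolist() for q in cv2.boxPoints(r)])
# beaker moved?
a,b=[cv2.cvtColor(x['pixels'],cv2.COLOR_BGR2GRAY).astype(float) for x in(load('scene0'),S8)]
print('beaker diff scene',np.abs(a-b)[165:205,405:445].mean(),'ref',np.abs(a-b)[230:270,405:465].mean())
```

```text
[ 0.5771 -0.0173  0.2757] 0.028158701500721802 25.9667
w 956 [0.5693 0.0419 0.086 ] ((51.0, 18.0), 90.0) [[0.556, 0.068], [0.576, 0.071], [0.583, 0.014], [0.562, 0.012]]
s 101 [0.5706 0.0412 0.086 ] ((5.0, 18.0), 90.0) [[0.566, 0.013], [0.557, 0.066], [0.575, 0.069], [0.584, 0.016]]
d 67 [0.5688 0.0372 0.086 ] ((5.656853675842285, 12.020814895629883), 45.0) [[0.579, 0.057], [0.582, 0.007], [0.559, 0.017], [0.556, 0.066]]
beaker diff scene 2.324375 ref 2.202916666666667
```

The paddle lies in the tray (plate centre (0.569, 0.041), as planned), and the beaker hasn't moved. Next I shut the fingers and come down in front of the panel, between it and the bottle.

Request:
apply_moves(
  commands=[
    [[0,0,0],[0.01,-0.05,0],1],
    [[0,0,0],[0.025,-0.11,0],1],
    [[0,0,0],[0.035,-0.17,0],1],
    [[0,0,0],[0.041,-0.195,0],1],
    [[0,0,0],[0.041,-0.195,0],1],
    [[0,0,0],[0.041,-0.195,0],1],
  ],
)

```text
time: 26.62
position: [0.4768, -0.0084, 0.2701]
tool_rot: [[-0.118, 0.993, -0.0], [0.993, 0.118, 0.001], [0.001, -0.0, -1.0]]
ft_force: [-0.1, 0.2, -0.1]
finger_gap: 0.0004
finger_force: 0.0
```

Run:
```python
from k import *
s=sense();print(s['position'],s['finger_gap'])
plan([.478,-.008,.065],Rt(np.radians(96.9)))
W=load('w8')
# bottle: tri of cap from wrist w7 and scene
W7=load('w7');print(onz(W7,(197/1.25,242/1.25),.14),onz(load('scene0'),c1(358,60),.14))
```

```text
[ 0.47679056 -0.00842025  0.27014318] 0.0004195340824225706
turn total [-0.001 -0.002 -0.004] shift [2.000e-04 2.600e-03 4.103e-01] t 26.62
[ 0.40834824 -0.04270726  0.14      ] [ 0.40710629 -0.04389357  0.14      ]
```

Request:
apply_moves(
  commands=[
    [[0,0,0],[0,0.003,0.05],1],
    [[0,0,0],[0,0.003,0.11],1],
    [[0,0,0],[0,0.003,0.17],1],
    [[0,0,0],[0,0.003,0.23],1],
    [[0,0,0],[0,0.003,0.29],1],
    [[0,0,0],[0,0.003,0.34],1],
    [[0,0,0],[0,0.003,0.38],1],
    [[0,0,0],[0,0.003,0.41],1],
    [[0,0,0],[0,0.003,0.41],1],
  ],
)

```text
time: 27.37
position: [0.4772, -0.0081, 0.0619]
tool_rot: [[-0.118, 0.993, -0.006], [0.993, 0.118, 0.001], [0.002, -0.006, -1.0]]
ft_force: [-0.3, 0.6, 0.4]
finger_gap: 0.0005
finger_force: 0.0
```

Request:
apply_moves(
  commands=[
    [[0,0,0],[0,0.01,0],1],
    [[0,0,0],[0,0.02,0],1],
    [[0,0,0],[0,0.03,0],1],
    [[0,0,0],[0,0.038,0],1],
    [[0,0,0],[0,0.046,0],1],
    [[0,0,0],[0,0.054,0],1],
    [[0,0,0],[0,0.062,0],1],
    [[0,0,0],[0,0.07,0],1],
    [[0,0,0],[0,0.078,0],1],
    [[0,0,0],[0,0.086,0],1],
  ],
)

```text
time: 28.2
position: [0.5215, -0.003, 0.0657]
tool_rot: [[-0.118, 0.993, 0.0], [0.993, 0.118, 0.001], [0.001, 0.0, -1.0]]
ft_force: [-1.1, -0.2, 1.0]
finger_gap: 0.0004
finger_force: 0.8
```

Request:
apply_moves(
  commands=[
    [[0,0,0],[0,0.008,0],1],
    [[0,0,0],[0,0.016,0],1],
    [[0,0,0],[0,0.024,0],1],
    [[0,0,0],[0,0.032,0],1],
    [[0,0,0],[0,0.04,0],1],
    [[0,0,0],[0,0.048,0],1],
    [[0,0,0],[0,0.056,0],1],
    [[0,0,0],[0,0.064,0],1],
    [[0,0,0],[0,0.072,0],1],
    [[0,0,0],[0,0.08,0],1],
  ],
)

```text
time: 29.03
position: [0.5613, 0.0017, 0.0657]
tool_rot: [[-0.118, 0.993, 0.0], [0.993, 0.118, 0.001], [0.001, 0.0, -1.0]]
ft_force: [-1.6, 0.2, 1.7]
finger_gap: 0.0005
finger_force: 0.8
```

Request:
apply_moves(
  commands=[
    [[0,0,0],[0,0.007,0],1],
    [[0,0,0],[0,0.014,0],1],
    [[0,0,0],[0,0.021,0],1],
    [[0,0,0],[0,0.028,0],1],
    [[0,0,0],[0,0.035,0],1],
    [[0,0,0],[0,0.042,0],1],
    [[0,0,0],[0,0.048,0],1],
    [[0,0,0],[0,0.053,0],1],
    [[0,0,0],[0,0.058,0],1],
    [[0,0,0],[0,0.062,0],1],
  ],
)

```text
time: 29.87
position: [0.5919, 0.0054, 0.0657]
tool_rot: [[-0.118, 0.993, 0.0], [0.993, 0.118, 0.001], [0.001, 0.0, -1.0]]
ft_force: [-0.9, 0.6, -0.3]
finger_gap: 0.0007
finger_force: 0.7
```

Run:
```python
from k import *
s=sense();print(s['position'],s['ft_force'],s['time'],np.round(s['qpos'],2))
```

```text
[0.59187949 0.00539901 0.06565839] [-0.85751451  0.64752419 -0.30247162] 29.8667 [-0.05  0.5   1.51  0.    1.13 -0.17]
```

Request:
apply_moves(
  commands=[
    [[0,0,0],[0,0.003,0],1],
    [[0,0,0],[0,0.006,0],1],
    [[0,0,0],[0,0.009,0],1],
    [[0,0,0],[0,0.012,0],1],
    [[0,0,0],[0,0.015,0],1],
    [[0,0,0],[0,0.018,0],1],
    [[0,0,0],[0,0.021,0],1],
    [[0,0,0],[0,0.024,0],1],
    [[0,0,0],[0,0.027,0],1],
    [[0,0,0],[0,0.03,0],1],
  ],
)

```text
time: 30.7
position: [0.606, 0.0071, 0.0657]
tool_rot: [[-0.118, 0.993, -0.001], [0.993, 0.118, 0.001], [0.001, -0.001, -1.0]]
ft_force: [-5.8, -0.5, 3.6]
finger_gap: 0.0006
finger_force: 2.9
```

Request:
apply_moves(
  commands=[
    [[0,0,0],[0,0.002,0],1],
    [[0,0,0],[0,0.004,0],1],
    [[0,0,0],[0,0.006,0],1],
    [[0,0,0],[0,0.008,0],1],
    [[0,0,0],[0,0.01,0],1],
  ],
)

```text
time: 31.12
position: [0.6117, 0.0078, 0.0657]
tool_rot: [[-0.118, 0.993, 0.001], [0.993, 0.118, 0.001], [0.001, 0.001, -1.0]]
ft_force: [-1.5, 1.0, 0.6]
finger_gap: 0.0004
finger_force: 0.8
```

Request:
apply_moves(
  commands=[
    [[0,0,0],[0,0.002,0],1],
    [[0,0,0],[0,0.004,0],1],
    [[0,0,0],[0,0.006,0],1],
    [[0,0,0],[0,0.008,0],1],
    [[0,0,0],[0,0.01,0],1],
  ],
)

```text
time: 31.53
position: [0.6142, 0.0081, 0.0657]
tool_rot: [[-0.118, 0.993, -0.006], [0.993, 0.118, 0.0], [0.001, -0.006, -1.0]]
ft_force: [-30.5, -2.5, 17.0]
finger_gap: 0.0003
finger_force: 15.4
```

The force went to about 6 N in the catch zone, dropped to 1.5 N past it, then rose against a hard stop, so the drawer is home. I'll back off and check.

Request:
apply_moves(
  commands=[
    [[0,0,0],[0,-0.008,0],1],
    [[0,0,0],[0,-0.016,0],1],
    [[0,0,0],[0,-0.03,0],1],
    [[0,0,0],[0,-0.06,0],1],
    [[0,0,0],[0,-0.1,0],1],
    [[0,0,0],[0,-0.12,0],1],
    [[0,0,0],[0,-0.12,0],1],
  ],
)

```text
time: 32.12
position: [0.5555, 0.001, 0.0659]
tool_rot: [[-0.118, 0.993, 0.0], [0.993, 0.118, 0.001], [0.001, 0.0, -1.0]]
ft_force: [-0.3, 0.2, 0.7]
finger_gap: 0.0006
finger_force: 0.0
```

Request:
apply_moves(
  commands=[
    [[0,0,0],[0,0,-0.06],1],
    [[0,0,0],[0,0,-0.14],1],
    [[0,0,0],[0,0,-0.22],1],
    [[0,0,0],[0,0,-0.3],1],
    [[0,0,0],[0,0,-0.36],1],
    [[0,0,0],[0,0,-0.4],1],
    [[0,0,0],[0,0,-0.4],1],
    [[0,0,0],[0,0,-0.4],1],
  ],
)

```text
time: 32.78
position: [0.5575, 0.0011, 0.2662]
tool_rot: [[-0.118, 0.993, 0.002], [0.993, 0.118, 0.001], [0.0, 0.002, -1.0]]
ft_force: [0.4, -0.3, -0.8]
finger_gap: 0.0007
finger_force: 0.0
```

Run:
```python
from inc import *
s=sense();print(s['position'],s['ft_force'],s['time'])
w=shot('wrist','w9');shot('side','side9');S9=shot('scene','scene9');v=np.load('inc.npy')
for X in((-.11,.09,.1305,0),(-.11,.11,.135,0),(-.095,.09,.1305,0),(-.135,.09,.1305,0)): print(X,proj(w,W(v,X)),proj(S9,W(v,X)))
g=cv2.cvtColor(w['pixels'],cv2.COLOR_BGR2GRAY);u,r=proj(w,W(v,(-.11,.06,.1305,0))).astype(int);print('wrist row',r,'cols from',u-40);print(g[r,u-40:u+50])
a,b=[cv2.cvtColor(load(n)['pixels'],cv2.COLOR_BGR2GRAY).astype(float) for n in('side0','side9')]
for n,(x0,y0,x1,y1) in dict(beaker=(270,278,312,320),box=(192,255,255,300),bottle=(343,193,366,235),yellow=(312,245,360,278)).items(): print(n,np.abs(a-b)[y0:y1,x0:x1].mean().round(1))
```

```text
[0.5575 0.0011 0.2662] [ 0.36   -0.2513 -0.756 ] 32.7833
(-0.11, 0.09, 0.1305, 0) [394.5283  91.9567] [351.5742 219.5787]
(-0.11, 0.11, 0.135, 0) [396.6892  69.3306] [358.8401 218.9935]
(-0.095, 0.09, 0.1305, 0) [410.1041  91.9353] [351.568  224.1146]
(-0.135, 0.09, 0.1305, 0) [368.564   91.9925] [351.5843 212.161 ]
wrist row 123 cols from 352
[126 108  93  90  90  92  90  90  93  95  91  92  95  97  94  94  96  93
  87  73  59  46  41  40  54  48  58  58  57  49  60  60  61  57  55  59
  56  62  74  84 100 105 108 105 106 101 107 101 102 104 103 103  92  88
  96 117 138 148 149 153 150 152 153 151 150 149 151 153 149 151 154 152
 154 155 150 152 152 152 154 147 151 151 152 151 152 152 153 152 152 150]
beaker 16.4
box 15.5
bottle 17.9
yellow 19.4
```

Run:
```python
from h import *
for A,B,Bx in(('scene0','scene9',dict(beaker=(408,168,442,204),box=(405,225,465,270),bottle=(300,150,328,190),dish=(196,195,232,232),yellowL=(340,165,386,192),red=(248,125,286,155))),('side0','side9',dict(beaker=(270,278,312,320),box=(192,255,255,300),bottle=(343,193,366,235),dish=(333,150,360,178)))):
    a,b=[load(n)['pixels'] for n in(A,B)]
    for n,(x0,y0,x1,y1) in Bx.items():
        t=a[y0:y1,x0:x1];m=8;r=cv2.matchTemplate(b[y0-m:y1+m,x0-m:x1+m],t,cv2.TM_CCOEFF_NORMED);_,s,_,l=cv2.minMaxLoc(r);print(A,n,round(s,3),l[0]-m,l[1]-m)
print(sense()['time'])
```

```text
scene0 beaker 0.996 0 0
scene0 box 0.997 0 0
scene0 bottle 0.418 -1 2
scene0 dish 0.988 0 0
scene0 yellowL 0.908 0 0
scene0 red 0.994 0 0
side0 beaker 0.999 0 0
side0 box 0.999 0 0
side0 bottle 0.879 0 0
side0 dish 0.997 0 0
32.9333
```

```bash
python3 -c "
from rig import finish_job
print(finish_job())"
```

```text
the job is handed in; nothing more can be done
None
```

I dipped the dip-slide in the beaker, laid it flat in the front tray and pushed the drawer home past its catch to the hard stop (about 30 N on the fingers there), then handed the job in at about 33 s; the first grasp missed without moving anything, and the camera checks show the beaker and the other things where they were.

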